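Open the gift box and pack the small tins

ROBOT

A 6-joint arm with a two-finger parallel gripper is mounted at the origin on the work surface. World frame = base frame: x ahead of the robot, y to its left, z up, the work surface at z = 0. Lengths are in m, angles in rad, forces in N, time in s.
With the tool pointing down it reaches from about 0.225 to 0.875 m from the base axis. Payload 3.4 kg.
Tool frame: the origin (TCP) lies at the very end of the fingers, on their centre line; the grasp point (between the pads) lies 19 mm behind it (grasp_offset is the distance from the TCP to the grasp point, in m); y points along the fingers, z is the direction in which the jaws open and shut, and the axes are right-handed (so a half turn about y gives the same grasp; the last joint's range is limited). The gripper opens to 85 mm and grips with 20 to 120 N. Pads are 22 mm wide; open, the fingers measure 114 mm over their backs; the gripper's body (76 mm by 85 mm) begins 54 mm behind the grasp point. The pads swing forward as they close: fully open they stand 13 mm farther back than shut.
Start: joints at [-1.374, 0.276, 1.505, -0, 1.361, -0.121], TCP at [0.18, -0.546, 0.194] pointing down, gripper open.
Joint ranges: [-2.89, 2.89], [-0.75, 2.08], [0.22, 2.7], [-1.18, 4.32], [0.11, 2.71], [-2.7, 2.7]. Speed limits (rad/s): [2.57, 2.57, 3.14, 3.14, 3.14, 3.14].

INTERFACE

Orientations are given as a unit quaternion [w, x, y, z].
In Python, from rig import get_state, get_image, sign_off, grasp_offset gives the robot as it stands.
- The arm moves only by the shell command python3 -m jog 'ROWS' [FORCE]. ROWS is JSON, one flat list of numbers, 7 for each row, row after row: the closure in counts, from 0 (fully open) to 255 (shut), then the shift along the tool's x, y, z in cm, then the turn, a rotation vector about the tool's x, y, z in units of 8 degrees (1.0 is 8 degrees). In form: [jaw, tx, ty, tz, rx, ry, rz, jaw, tx, ty, tz, rx, ry, rz, ...]. A call has 1 to 12 rows; each row is the pose to reach, as a shift and turn from the pose commanded when the call began, along the tool's axes at that moment; what a row does not reach only later rows make up. A row lasts 1/8 s, in which the tool goes at most 62.5 mm and 10.7 degrees, less where a joint would pass 70% of its speed; a pose out of reach is approached as far as the arm can. A call with a gripper value outside its range is refused whole. The fingers move at their own pace and stop on an object; FORCE is the grip in N (left out, the last holds). Time passes only in rows, so rows that repeat a pose let the fingers close. It gives the time, the measured TCP pose, the force and the opening at its end, in the units of the state.
- get_state(): the state, without advancing time (a new reading comes with each control period).
- get_image(name): name is "side" or "top" or "wrist"; returns a dict with "color" (480x640x3 uint8, blue, green, red), "mtx" (3x3 intrinsics, pixels), "R" (3x3) and "t" (3): a world point X has camera coordinates R X + t; the wrist camera has in their place "tool_from_camera" (4x4, takes a point from camera to tool coordinates, whose origin is the TCP and whose axes are the tool frame's). Camera axes: x right, y down, z forward; pixel columns grow to the right and rows downward; lengths in m; the calibration is good to about 2 mm. A picture is of the moment at which its call begins: read the wrist's pose just before it. There is no depth.
- sign_off(): hands the job in, once; it reports no verdict.
The state is a dict: "clock": time; "qpos": joint angles; "qd": joint speeds; "effort": joint torques, N m; "position": TCP position; "ee_rot": TCP orientation; "contact_force": force on the tool from outside, world axes, zero at the start; "moment": the same for the moment, N m; "width": finger opening in m.
Only numpy, scipy, OpenCV 4.12 (cv2) and the standard library are available. Lean on these libraries where they do the work, as an engineer would, in place of code of your own. Each camera call takes 0.05 s, during which the arm holds its last target.

TASK

Turn the steel catch fully over the foot of the gift box so that its base is held down, then draw the deep lid straight up off it, with the base staying on its board, and stand the lid rim-down in the middle of the cork mat, lined up with it. Then put all the small tins (40 mm across, 60 mm high; two to four of them) upright into the cells of the box, one in each, leaving the wider tin, the taller tin and everything else on the counter where they are. Finally turn the catch back fully crosswise, off the foot, so that the box can be taken away.

Things in the scene. Friction and masses are not known exactly. Their poses are not given: they have to be found in the camera images.
- board: wooden packing board fixed to the counter, 338 x 90 x 12 mm thick, long side along its x. Origin: on the counter, under the middle of the place where the gift box stands (board reaches from local x = -133 to +205 mm). At its -x end is a fixed wooden lip, near its +x end the turning catch.
- lip (a point): end of the fixed wooden lip, at its underside (20.5 mm above the counter, board local x = -111 mm). It overhangs the board by 8.5 mm and the -x end of the box's foot by 13 mm; its top is 34 mm above the counter.
- catch (a joint): angle of the steel turning catch about its upright pivot, rad, clockwise from above, 0 to 1.62; friction 0.06 N m, stays where left. 0 = bar crosswise to the board, off the foot, grip post on the board's local +y side. 1.57 = bar along the board, short arm (18 mm wide, 38 mm from pivot to end) 16 mm over the end of the box's foot with 2 mm of play, grip post on the local +x side.
- catch_pivot (a point): the catch's pivot axis (board local x = +146 mm, y = 0), at the bar's underside, 20 mm above the counter; bar 12 mm high.
- catch_grip (a point): on the axis of the catch's upright round black grip post, 42 mm out from the pivot on the long arm, this point 65 mm above the counter. Post 16 mm in diameter, standing clear from 32 mm to 76 mm above the counter; pinch it from above and carry it round the pivot.
- base: gift box base, loose on the board: plywood foot 248 x 72 x 6 mm (long side along x), on it an open white box, outside 196 x 52 mm, walls 3 mm, tops 38 mm above the foot's underside. Origin: centre of the underside (12 mm up); inner floor at z = 6 mm. 0.3 kg. Foot sticks out 22 mm beyond the lid at both ends, -x end under the lip. Dividers make 4 cells in a row, 46 x 46 mm, at x = -72, -24, 24, 72.
- lid: deep grey board telescoping lid, rigid, outside 204 x 60 x 66 mm high, long side along x, walls 3 mm, 0.12 kg. Origin: centre of its lower rim. At the start pushed right down over the base (rim on the foot), 1 mm clearance, held by spring ribs in the base: pull 6 to 10 N, more than the base weighs, for 26 mm; clear of the base after 32 mm. Can be gripped across its 60 mm width.
- mat: thin flat cork mat fixed on the counter, 230 x 120 x 4 mm, long side along x; origin at the centre of its underside. Lies at the far left or the far right.
- wide_tin: look-alike aluminium tin, 54 mm diameter, 60 mm high: too wide for the box's cells. Origin: centre of its underside. Stays on the counter.
- tall_tin: look-alike aluminium tin, 40 mm diameter, 90 mm high: too tall for the box's lid. Origin: centre of its underside. Stays on the counter.
- toy_car: purple toy car, 70 x 36 x 35 mm high, among the tins. Origin: centre of its underside. Stays.
- jar: glass mason jar with metal cap, 80 mm diameter, 130 mm high. Origin under its centre. Stays.
- bowl: white bowl, 140 mm diameter, 55 mm high, across the counter from the mat. Origin under its centre. Stays.
- whistle: teal slide whistle lying along its x, 200 mm long, 24 mm wide. Stays.
- mug: brown mug, 80 mm diameter, 90 mm high, handle at local +y. Stays.
- spoon: wooden spoon lying on the counter. Stays.
- tin0: small plain aluminium tin, 40 mm diameter, 60 mm high, about 0.08 kg, upright on the counter (absent in some runs). Origin: centre of its underside.
- tin1: small plain aluminium tin, 40 mm diameter, 60 mm high, about 0.08 kg, upright on the counter (absent in some runs). Origin: centre of its underside.
- tin2: small plain aluminium tin, 40 mm diameter, 60 mm high, about 0.08 kg, upright on the counter (absent in some runs). Origin: centre of its underside.
- tin3: small plain aluminium tin, 40 mm diameter, 60 mm high, about 0.08 kg, upright on the counter (absent in some runs). Origin: centre of its underside.

How it is judged:
On the way, in this order (a step that is already met when the one before it is completed fails the run):
1. the catch is turned over the foot, with the lid still on (value of joint catch above 1.3 rad and z of lid in the frame of base below 0.02 m and z of base in the frame of board below 0.018 m and angle between base's own z axis and vertical below 0.06 rad and horizontal distance between base and board below 0.025 m), for 0.2 s.
2. the lid is drawn straight up off the base, which stays on its board held by the catch (z of lid in the frame of base above 0.04 m and angle between lid's own z axis and vertical below 0.2 rad and value of joint catch above 1.2 rad and z of base in the frame of board below 0.018 m and angle between base's own z axis and vertical below 0.06 rad and horizontal distance between base and board below 0.025 m), for 0.1 s.
3. the lid stands rim-down in the middle of the cork mat, let go (x of lid in the frame of mat between -0.035 and 0.035 m and y of lid in the frame of mat between -0.035 and 0.035 m and z of lid in the frame of mat below 0.01 m and angle between lid's own z axis and vertical below 0.08 rad and angle between the x axis of lid and the x axis of mat, either way round below 0.3 rad and contact force between lid and the fingers below 0.1 N), for 0.2 s.
4. all the small tins stand in the box, let go, the catch still over the foot (x of tin0 in the frame of base between -0.08 and 0.08 m and y of tin0 in the frame of base between -0.01 and 0.01 m and z of each of tin0, tin1, tin2, tin3 in the frame of base below 0.014 m and angle between each of tin0, tin1, tin2, tin3's own z axis and vertical below 0.15 rad and x of tin1 in the frame of base between -0.08 and 0.08 m and y of tin1 in the frame of base between -0.01 and 0.01 m and x of tin2 in the frame of base between -0.08 and 0.08 m and y of tin2 in the frame of base between -0.01 and 0.01 m and x of tin3 in the frame of base between -0.08 and 0.08 m and y of tin3 in the frame of base between -0.01 and 0.01 m and contact force between each of tin0, tin1, tin2, tin3 and the fingers below 0.1 N and value of joint catch above 1.2 rad), for 0.2 s.
5. the catch is turned back crosswise, off the foot (value of joint catch below 0.3 rad), for 0.2 s.
At the end, for the whole second after the job is handed in: Catch within 0.3 rad of crosswise; lid rim-down on the mat, within 35 mm of its middle each way and 0.3 rad of its line; base flat on its board; every small tin upright in a cell on the box floor; all at rest; all else within 60 mm of where it was, look-alike tins upright (value of joint catch below 0.3 rad and x of lid in the frame of mat between -0.035 and 0.035 m and y of lid in the frame of mat between -0.035 and 0.035 m and z of lid in the frame of mat below 0.01 m and angle between lid's own z axis and vertical below 0.08 rad and angle between the x axis of lid and the x axis of mat, either way round below 0.3 rad and z of base in the frame of board below 0.018 m and angle between base's own z axis and vertical below 0.06 rad and horizontal distance between base and board below 0.025 m and x of tin0 in the frame of base between -0.08 and 0.08 m and y of tin0 in the frame of base between -0.01 and 0.01 m and z of each of tin0, tin1, tin2, tin3 in the frame of base below 0.014 m and angle between each of tin0, tin1, tin2, tin3's own z axis and vertical below 0.15 rad and x of tin1 in the frame of base between -0.08 and 0.08 m and y of tin1 in the frame of base between -0.01 and 0.01 m and x of tin2 in the frame of base between -0.08 and 0.08 m and y of tin2 in the frame of base between -0.01 and 0.01 m and x of tin3 in the frame of base between -0.08 and 0.08 m and y of tin3 in the frame of base between -0.01 and 0.01 m and linear speed of each of tin0, tin1, tin2, tin3, lid, base below 0.02 m/s and distance of each of wide_tin, tall_tin, toy_car, jar, bowl, whistle, mug, spoon from where it was at the start of the episode below 0.06 m and angle between each of wide_tin, tall_tin's own z axis and vertical below 0.3 rad); the robot touches nothing.
It fails at once if the base is lifted off its board or tipped (more than 13 mm or 0.1 rad) (z of base in the frame of board above 0.025 m or angle between base's own z axis and vertical above 0.1 rad).
It fails at once if a look-alike tin or the toy car is moved more than 60 mm (distance of any of wide_tin, tall_tin, toy_car from where it was at the start of the episode above 0.06 m).
It fails at once if the jar, bowl, whistle, mug or spoon is moved more than 60 mm (distance of any of jar, bowl, whistle, mug, spoon from where it was at the start of the episode above 0.06 m).
Of tin0, tin1, tin2, tin3 only 2 to 4 are there at a start; the rules pass over those that are not, and their reading is None.
At some moment in a run one of tin0, tin1, tin2, tin3 may be knocked a few centimetres aside while the robot is not near it.
It also fails if it takes over 210 s, if anything falls off the work surface, if the arm or the gripper's body presses on something with over 40 N, if the wrist force passes 120 N, or if a joint passes its speed limit or range.

## Working session

There is one attempt and no reset: what is moved stays moved. The work goes in short steps, Python scripts to look and compute and a shell command to move; the robot and the scene stay as the last step left them, time stands still between calls to the robot, and variables do not carry over. Pictures are saved under pics/ and viewed, and the job is handed in when it is done.

```bash
ls; mkdir -p pics
python3 - <<'E'
from rig import *
import cv2
s=get_state();print(s);print(grasp_offset)
for n in("top","side","wrist"):
    d=get_image(n);cv2.imwrite(f"pics/{n}0.png",d["color"])
    print(n,{k:v.tolist() if hasattr(v,'tolist') else v for k,v in d.items() if k!="color"})
E
```

```text
pics
{'clock': 0.0, 'qpos': array([-1.37402144e+00,  2.76564126e-01,  1.50613822e+00,  8.22947668e-06,
        1.36070990e+00, -1.20987496e-01]), 'qd': array([ 5.44662630e-05, -5.17127703e-04, -4.44793148e-04,  1.41651872e-03,
        1.16403446e-03, -1.52316690e-04]), 'effort': array([ 2.10095241e-03, -4.16772330e+01, -2.45806861e+01, -2.57083066e-04,
        1.09217656e-02,  1.87600796e-05]), 'position': array([ 0.17953954, -0.54561382,  0.19265536]), 'ee_rot': array([ 0.11185172, -0.11189478,  0.69884349, -0.69755755]), 'contact_force': array([-0.17298172,  0.10332171, -0.39106793]), 'moment': array([ 0.02186753, -0.02810115, -0.03125784]), 'width': 0.08526981422271217}
0.0187
top {'mtx': [[559.7673584433591, 0.0, 315.067076983462], [0.0, 559.7673584433591, 232.56355770431261], [0.0, 0.0, 1.0]], 'R': [[0.017189403508965296, -0.999851100797029, -0.0015167867271462538], [-0.9961242362483418, -0.016994413150277145, -0.08630003406914308], [0.0862614071625518, 0.002994354128582133, -0.9962680379685425]], 't': [-0.021472341481351728, 0.6148265765064127, 1.381545960907332]}
side {'mtx': [[608.8293745541921, 0.0, 317.6301791622239], [0.0, 608.8293745541921, 245.37488718001666], [0.0, 0.0, 1.0]], 'R': [[-0.999702793958298, -0.01926248978497057, -0.01494256468135862], [-0.00305620724576141, 0.7071229158989392, -0.7070840412623188], [0.02418642903042194, -0.7068282240388152, -0.7069716248569603]], 't': [0.6100797861381061, 0.03504723607375076, 1.2971706615564298]}
wrist {'mtx': [[332.9601216424052, 0.0, 327.10274352788423], [0.0, 332.9601216424052, 240.50112356253334], [0.0, 0.0, 1.0]], 'tool_from_camera': [[-0.0003138229525449648, 0.9504150329227644, 0.3109841904495684, -0.08030037844596057], [-0.00014040224967608016, -0.3109842445746679, 0.9504150566534232, -0.18029828212603896], [0.9999999409011787, 0.0002545991792692943, 0.00023103440257567288, 9.65611632409713e-05], [0.0, 0.0, 0.0, 1.0]]}
```

View pics/top0.png

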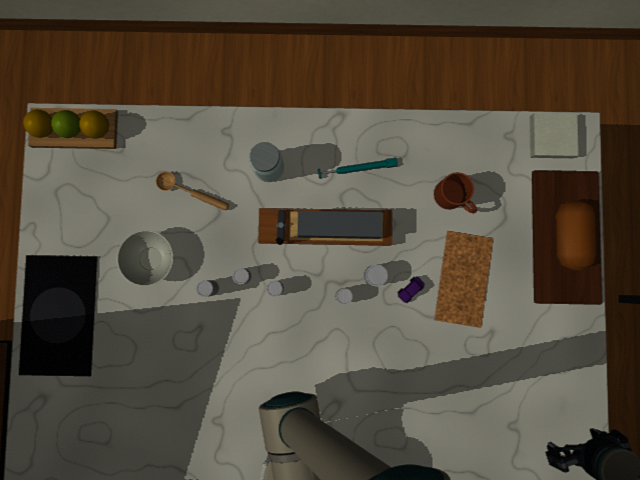

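View pics/side0.png

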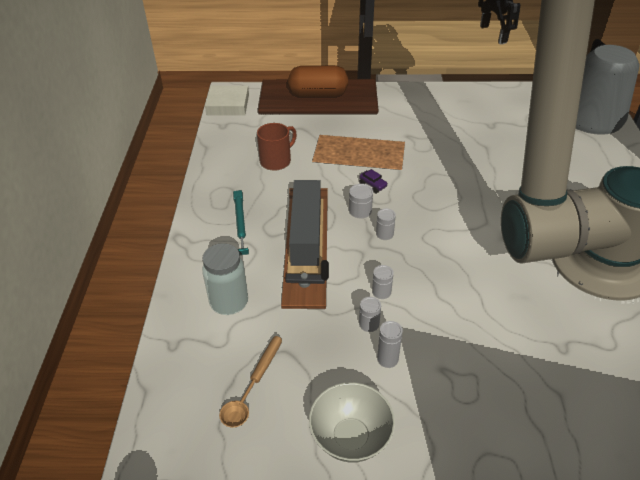

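View pics/wrist0.png

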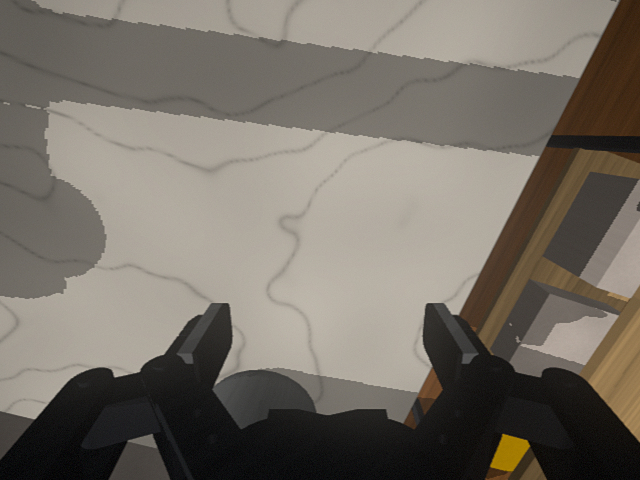

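The top view shows the board near (325,226), with the lip on the right and the catch on the left, post toward the robot. The mat is at (464,279). The five tins are at (207,288), which looks tall, (241,276), (276,288), (344,296) and (376,274), which is the wide one. Next I'll enlarge crops.

```bash
cat > h.py <<'E'
import numpy as np,cv2
from rig import *
from scipy.spatial.transform import Rotation as Ro
def toolR(q): return Ro.from_quat([q[1],q[2],q[3],q[0]]).as_matrix()
def cam(n,s=None):
    s=get_state(); d=get_image(n)
    if n=="wrist":
        T=d["tool_from_camera"]; W=np.eye(4); W[:3,:3]=toolR(s["ee_rot"]); W[:3,3]=s["position"]
        C=np.linalg.inv(W@T); d["R"]=C[:3,:3]; d["t"]=C[:3,3]
    return d
def p2w(d,u,v,z):
    r=np.array(d["R"]).T@np.linalg.solve(d["mtx"],[u,v,1.]); c=-np.array(d["R"]).T@np.array(d["t"])
    return c+r*(z-c[2])/r[2]
def w2p(d,X):
    c=np.array(d["R"])@np.array(X)+np.array(d["t"]); p=np.array(d["mtx"])@c; return p[:2]/p[2]
def crop(d,x0,y0,x1,y1,k,fn):
    cv2.imwrite(fn,cv2.resize(d["color"][y0:y1,x0:x1],None,fx=k,fy=k,interpolation=cv2.INTER_CUBIC))
def delta(pos,R=None):
    "shift to world TCP pos in tool cm, from measured pose"
    s=get_state(); A=toolR(s["ee_rot"])
    print("shift cm",np.round(A.T@(np.array(pos)-s["position"])*100,2))
    if R is not None: print("turn",np.round(np.degrees(Ro.from_matrix(A.T@R).as_rotvec())/8,2))
E
python3 - <<'E'
from h import *
d=cam("top")
crop(d,240,190,420,260,4,"pics/a1.png"); crop(d,190,250,430,310,3,"pics/a2.png"); crop(d,390,160,510,340,3,"pics/a3.png")
d=cam("side"); crop(d,260,160,420,380,2.7,"pics/a4.png")
print(toolR(get_state()["ee_rot"]).round(3))
E
```

```text
[[-0.95  -0.     0.313]
 [-0.313  0.001 -0.95 ]
 [-0.    -1.    -0.001]]
```

View pics/a1.png

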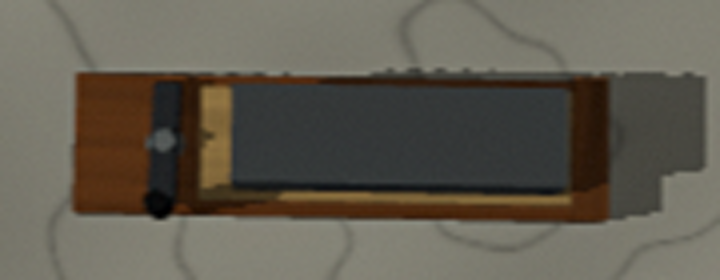

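View pics/a2.png

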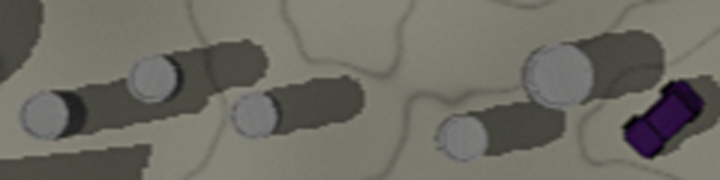

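View pics/a3.png

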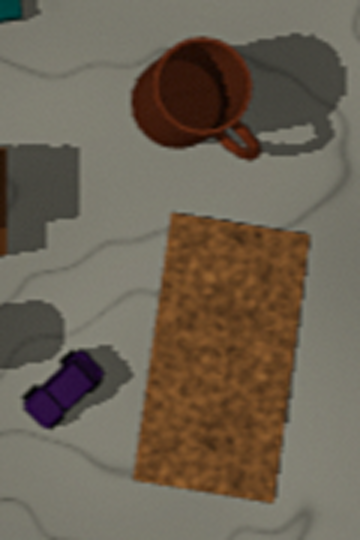

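View pics/a4.png

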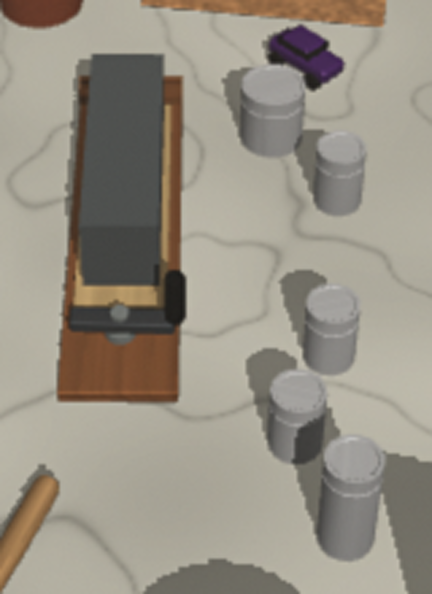

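Run:
```python
from h import *
d=cam("top"); f=lambda n,P,z:[print(n,p2w(d,*p,z).round(4)) for p in P]
f("board",[(258.75,208.25),(258.5,243.5),(392,209),(392,245)],.012)
f("pivot",[(280.75,225)],.034); f("grip",[(280,240.5)],.076)
f("lid",[(298,211.5),(298.25,236.75),(382.5,211),(382.75,238)],.084)
f("tins",[(241.3,275.7),(275.3,288),(344,296)],.06); f("tall",[(205.7,288.3)],.09); f("wide",[(376.7,275.3)],.06)
m=[p2w(d,*p,.004) for p in [(447.7,230.7),(493.3,238),(481,327.3),(434.7,320)]]
print("mat",np.round(m,4),np.mean(m,0)); 
print([np.linalg.norm(m[i]-m[i-1]) for i in range(4)],np.degrees(np.arctan2(*(m[0]-m[3]+m[1]-m[2])[1::-1])))
f("car",[(411,289)],.03)
s=cam("side") 
g=lambda n,P,z:[print(n,p2w(s,*p,z).round(4)) for p in P]
o=lambda x,y:(260+x/2.7,160+y/2.7)
g("sgrip",[o(175,275)],.076)
g("stins",[o(297,391),o(331,305),o(340,148)],.06); g("stall",[o(353,457)],.09); g("swide",[o(273,84)],.06)
```

```text
board [0.6762 0.1339 0.012 ]
board [0.5861 0.1322 0.012 ]
board [ 0.68  -0.206  0.012]
board [ 0.588  -0.2065  0.012 ]
pivot [0.632  0.0753 0.034 ]
grip [0.5901 0.0736 0.076 ]
lid [0.6606 0.0311 0.084 ]
lid [0.5993 0.0293 0.084 ]
lid [ 0.6653 -0.1734  0.084 ]
lid [ 0.5998 -0.1744  0.084 ]
tins [0.5035 0.1671 0.06  ]
tins [0.4751 0.0834 0.06  ]
tins [ 0.4586 -0.084   0.06  ]
tall [0.4719 0.247  0.09  ]
wide [ 0.5102 -0.1631  0.06  ]
mat [[ 0.6276 -0.3497  0.004 ]
 [ 0.6109 -0.466   0.004 ]
 [ 0.3848 -0.4327  0.004 ]
 [ 0.401  -0.3162  0.004 ]] [ 0.50606903 -0.391175    0.004     ]
[np.float64(0.22910350231714535), np.float64(0.11747617664742788), np.float64(0.22853901773909746), np.float64(0.11762267269248597)] -8.387982860658878
car [ 0.478  -0.2519  0.03  ]
sgrip [0.5935 0.0751 0.076 ]
stins [0.5074 0.1709 0.06  ]
stins [0.4792 0.0896 0.06  ]
stins [ 0.4624 -0.0815  0.06  ]
stall [0.4758 0.2506 0.09  ]
swide [ 0.5138 -0.1614  0.06  ]
```

```bash
cat >> h.py <<'E'
def Rdown(deg):
    "tool down, jaw(z) at world yaw deg"
    a=np.radians(deg); z=np.array([np.cos(a),np.sin(a),0]); y=np.array([0,0,-1.]); return np.column_stack([np.cross(y,z),y,z])
E
python3 - <<'E'
from h import *
delta([.592,.0745,.17],Rdown(0))
E
```

```text
shift cm [-58.56   2.35 -46.07]
turn [ 0.   -8.97 -0.  ]
```

```bash
python3 -m jog '[0,-5,0,-4,0,-1,0, 0,-10,0,-8,0,-2,0, 0,-15,0,-12,0,-3,0, 0,-20,0,-16,0,-4,0, 0,-25,0,-20,0,-5,0, 0,-30,0,-24,0,-6,0, 0,-35,0,-28,0,-7,0, 0,-40,0,-32,0,-8,0, 0,-45,1,-36,0,-8.97,0, 0,-50,1.5,-40,0,-8.97,0, 0,-55,2,-44,0,-8.97,0, 0,-58.6,2.3,-46.1,0,-8.97,0]' 20
python3 - <<'E'
from h import *
delta([.592,.0745,.17],Rdown(0))
d=cam("wrist");cv2.imwrite("pics/w1.png",d["color"])
print(w2p(d,[.592,.0745,.076]),w2p(d,[.632,.0745,.034]))
E
```

```text
clock: 1.85
position: [0.593, 0.0769, 0.1705]
ee_rot: [-0.5, 0.5, -0.5, 0.5]
contact_force: [0.8, -0.9, -0.0]
width: 0.0856
shift cm [ 0.24  0.05 -0.1 ]
turn [-0.  0.  0.]
[325.25432338 232.04590279] [366.26141141 219.78998872]
```

View pics/w1.png

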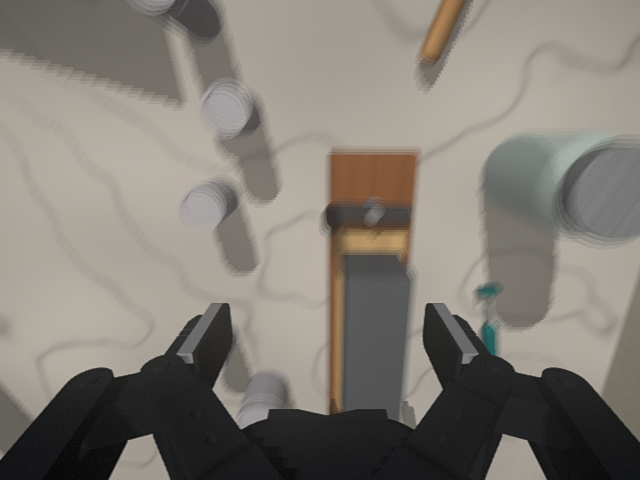

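```bash
python3 -m jog '[0,0.24,0,-0.1,0,0,0,0,0.24,0,-0.1,0,0,0,0,0.24,0,-0.1,0,0,0]'
python3 - <<'E'
from h import *
print(get_state()["position"])
d=cam("wrist");crop(d,280,130,480,290,4,"pics/w2.png")
print(w2p(d,[.592,.0745,.076]),w2p(d,[.632,.0745,.034]))
E
```

```text
clock: 2.28
position: [0.5907, 0.0712, 0.1709]
ee_rot: [-0.499, 0.499, -0.5, 0.501]
contact_force: [-0.3, -0.5, 0.4]
width: 0.0852
[0.59067444 0.07116573 0.17089258]
[327.99790642 225.44927984] [368.85220769 213.84345066]
```

View pics/w2.png

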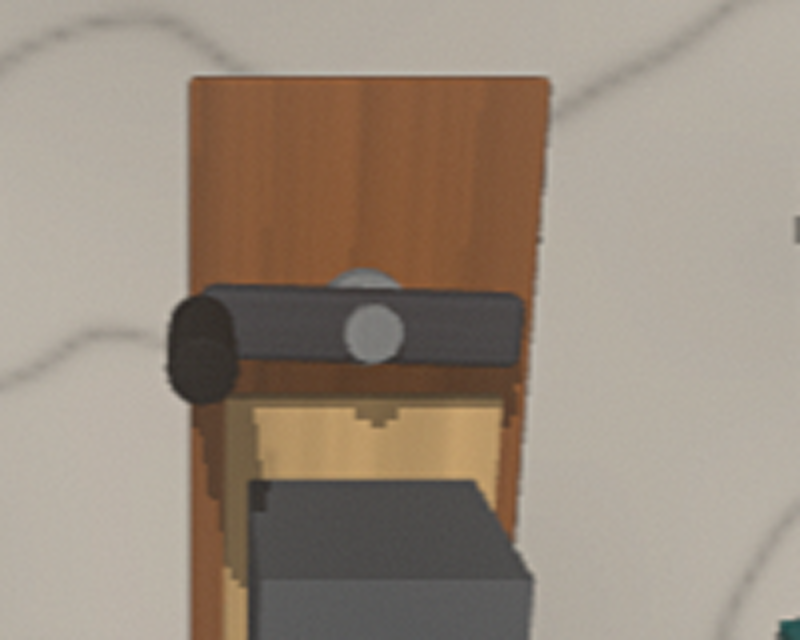

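Run:
```python
from h import *
d=cam("wrist")
print(p2w(d,330.5,222.5,.076),p2w(d,373.5,213.3,.036),p2w(d,373.5,213.3,.04))
for z,n,P in[(.012,"board",[(280+190/4,130+76/4),(280+550/4,130+76/4)]),(.084,"lid",[(280+255/4,130+578/4),(280+532/4,130+578/4)]),(.018,"foot",[(280+225/4,130+398/4),(280+505/4,130+398/4)])]:
    for p in P: print(n,p2w(d,*p,z))
delta([.594,.0745,.042],Rdown(0))
```

```text
[0.59428375 0.07715521 0.076     ] [0.63639482 0.07556387 0.036     ] [0.63582537 0.0765216  0.04      ]
board [0.59188578 0.13472254 0.012     ]
board [0.68040698 0.1345488  0.012     ]
lid [0.60583657 0.03230855 0.084     ]
lid [0.66633955 0.03218911 0.084     ]
foot [0.60086618 0.05403369 0.018     ]
foot [0.67379192 0.05389004 0.018     ]
shift cm [-0.32 12.9   0.31]
turn [-0.   -0.02  0.  ]
```

```bash
python3 -m jog '[120,-0.4,2,0.3,0,0,0,120,-0.4,4,0.3,0,0,0,120,-0.4,6,0.3,0,0,0,120,-0.4,8,0.3,0,0,0,120,-0.4,10,0.3,0,0,0,120,-0.4,11.5,0.3,0,0,0,120,-0.4,12.5,0.3,0,0,0,120,-0.4,12.8,0.3,0,0,0,120,-0.4,12.8,0.3,0,0,0,120,-0.4,12.8,0.3,0,0,0]' 20
python3 - <<'E'
from h import *
print(get_state()["position"])
d=cam("wrist");crop(d,200,180,480,390,2.8,"pics/w3.png")
E
```

```text
clock: 3.62
position: [0.5948, 0.0764, 0.0431]
ee_rot: [-0.5, 0.5, -0.5, 0.5]
contact_force: [0.2, 0.3, -0.1]
width: 0.0448
[0.59482898 0.07638691 0.04310241]
```

View pics/w3.png

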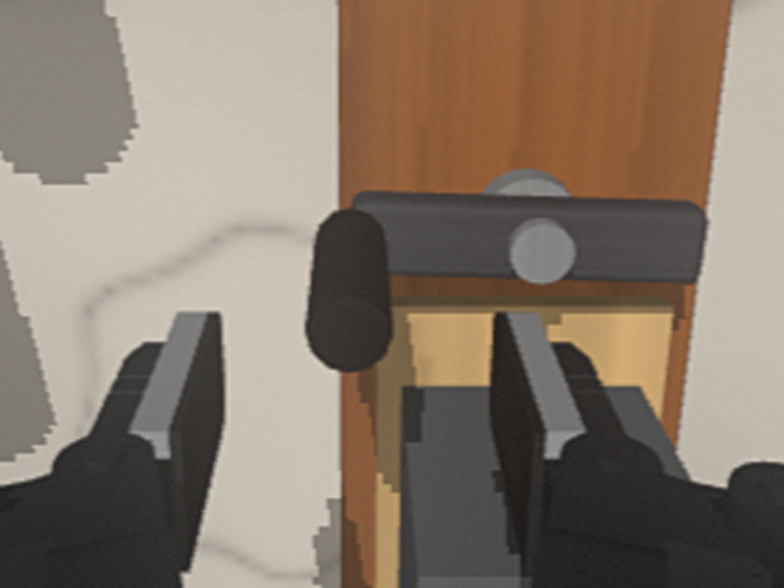

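The post is centred between the pads: post at about 350 in the crop, pad midpoint about 357. Now I'll close.

```bash
python3 -m jog '[200,0,0,0,0,0,0,230,0,0,0,0,0,0,230,0,0,0,0,0,0,230,0,0,0,0,0,0,230,0,0,0,0,0,0,230,0,0,0,0,0,0]' 25
python3 - <<'E'
from h import *
R=Rdown(0);p0=np.array([.594,.0755]);pv=np.array([.636,.0755])
for a in range(0,95,9):
    t=np.radians(-a);q=pv+np.array([[np.cos(t),-np.sin(t)],[np.sin(t),np.cos(t)]])@(p0-pv)
    w=np.r_[q-p0,0]; print(a,np.round(R.T@w*100,2), a/8)
d=cam("wrist");crop(d,200,180,480,390,2.8,"pics/w4.png")
E
```

```text
clock: 4.42
position: [0.5943, 0.0764, 0.0425]
ee_rot: [-0.5, 0.5, -0.5, 0.5]
contact_force: [1.1, -0.7, -0.2]
width: 0.0084
0 [0. 0. 0.] 0.0
9 [-0.66  0.    0.05] 1.125
18 [-1.3   0.    0.21] 2.25
27 [-1.91  0.    0.46] 3.375
36 [-2.47  0.    0.8 ] 4.5
45 [-2.97  0.    1.23] 5.625
54 [-3.4   0.    1.73] 6.75
63 [-3.74  0.    2.29] 7.875
72 [-3.99  0.    2.9 ] 9.0
81 [-4.15  0.    3.54] 10.125
90 [-4.2  0.   4.2] 11.25
```

View pics/w4.png

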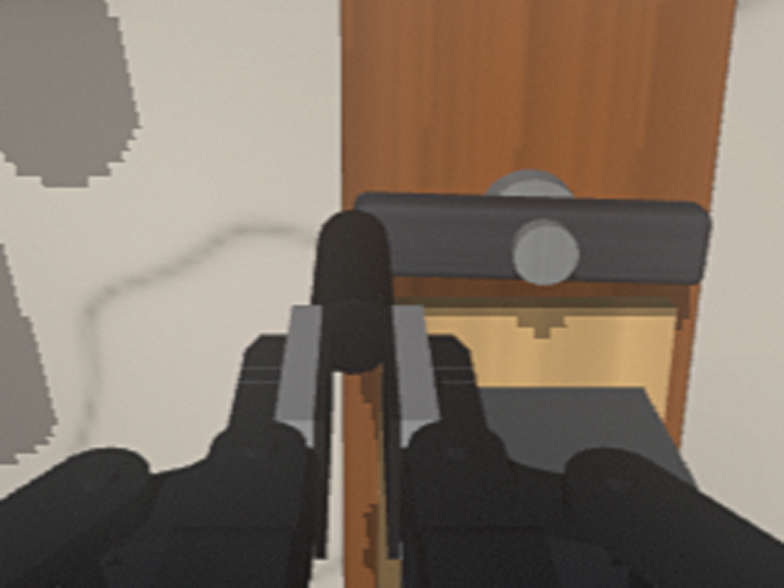

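```bash
python3 -m jog '[255,0,0,0,0,0,0,255,0,0,0,0,0,0,255,0,0,0,0,0,0]' 30
python3 - <<'E'
from h import *
d=cam("wrist");crop(d,200,180,480,390,2.8,"pics/w5.png")
E
```

```text
clock: 4.85
position: [0.5943, 0.0763, 0.0425]
ee_rot: [-0.5, 0.5, -0.5, 0.5]
contact_force: [0.6, 0.7, -0.4]
width: 0.0004
```

View pics/w5.png

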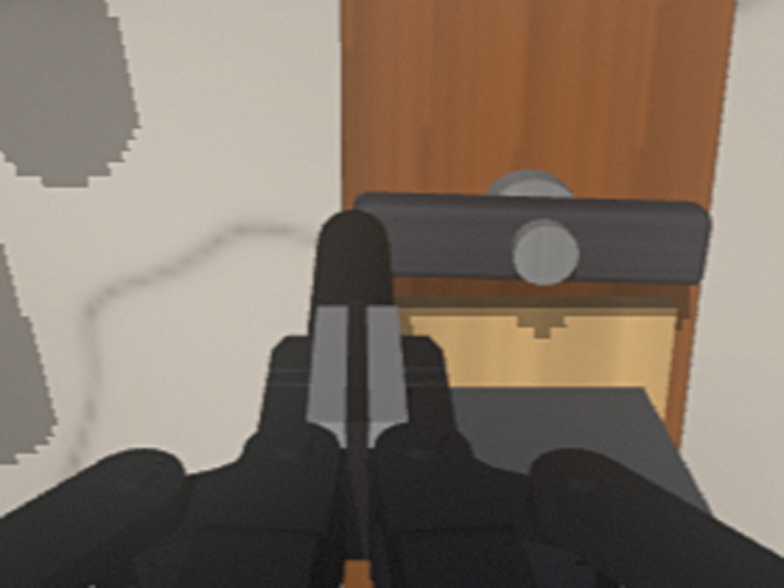

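The pads shut fully without the post between them, so they are probably above it. I'll check the fingertips against the TCP in the side and top views.

Run:
```python
from h import *
p=get_state()["position"];print(p)
d=cam("side");q=w2p(d,p);print(q, w2p(d,[.594,.0755,.076]))
c=d["color"].copy();cv2.circle(c,tuple(int(round(x)) for x in q),1,(0,0,255),-1);d["color"]=c
x,y=map(int,q);crop(d,x-80,y-100,x+80,y+40,4,"pics/s1.png")
d=cam("top");q=w2p(d,p);print(q);c=d["color"].copy();d["color"]=c;x,y=map(int,q);crop(d,x-50,y-40,x+50,y+40,7,"pics/t1.png")
```

```text
[0.5942829  0.07636488 0.04249244]
[324.50823181 273.73735273] [324.5383487 261.9959163]
[279.77735805 239.76121512]
```

View pics/s1.png

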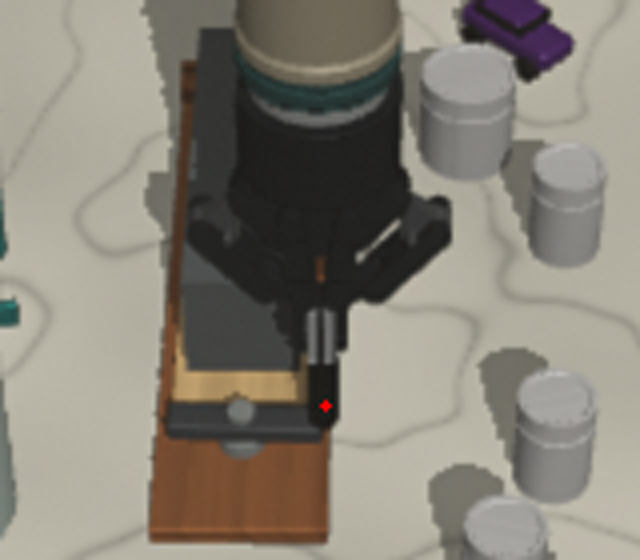

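View pics/t1.png

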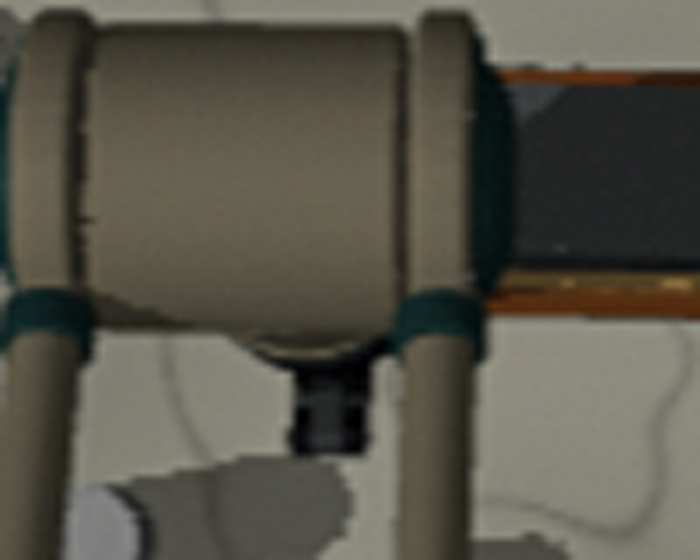

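```bash
python3 - <<'E'
from h import *
d=cam("side")
for y in(.0763,.0873):
  for z in(.0425,.06,.07,.076,.08,.085): print(y,z,w2p(d,[.594,y,z]).round(1))
E
python3 -m jog '[255,0,0.1,0,0,0,0,255,0,0.2,0,0,0,0,255,0,0.3,0,0,0,0]'
```

```text
0.0763 0.0425 [324.6 273.7]
0.0763 0.06 [324.6 267.8]
0.0763 0.07 [324.6 264.4]
0.0763 0.076 [324.5 262.3]
0.0763 0.08 [324.5 260.9]
0.0763 0.085 [324.5 259.1]
0.0873 0.0425 [324.6 277.8]
0.0873 0.06 [324.5 271.9]
0.0873 0.07 [324.5 268.4]
0.0873 0.076 [324.5 266.4]
0.0873 0.08 [324.5 265. ]
0.0873 0.085 [324.4 263.2]
clock: 5.42
position: [0.5942, 0.0764, 0.0394]
ee_rot: [0.5, -0.5, 0.5, -0.5]
contact_force: [0.5, 0.0, 0.7]
width: -0.0001
```

```bash
python3 -m jog '[255,0,0.1,0,0,0,0,255,0,0.2,0,0,0,0,255,0,0.3,0,0,0,0,255,0,0.3,0,0,0,0]';python3 -m jog '[255,0,0.1,0,0,0,0,255,0,0.15,0,0,0,0,255,0,0.15,0,0,0,0]';python3 -m jog '[255,0,0.1,0,0,0,0,255,0,0.15,0,0,0,0,255,0,0.15,0,0,0,0]'
```

```text
clock: 5.92
position: [0.5943, 0.0764, 0.0382]
ee_rot: [-0.5, 0.5, -0.5, 0.5]
contact_force: [-3.4, -0.1, 9.7]
width: -0.0001
clock: 6.3
position: [0.5943, 0.0764, 0.038]
ee_rot: [-0.5, 0.5, -0.5, 0.5]
contact_force: [-5.2, -0.9, 17.3]
width: -0.0
clock: 6.68
position: [0.5944, 0.0764, 0.0379]
ee_rot: [-0.5, 0.499, -0.499, 0.501]
contact_force: [-7.4, 0.3, 24.6]
width: 0.0001
```

Contact came at a reported z of 0.038, with the post top known to be at 0.076. So the real fingertips sit about 38 mm behind the reported TCP, which agrees with the side and wrist images. I'll allow for that from here on. Next: raise, open, descend properly.

```bash
python3 -m jog '[255,0,-1,0,0,0,0,255,0,-1.5,0,0,0,0,140,0,-1.5,0,0,0,0,140,0,-1.5,0,0,0,0,140,0,-1.5,0,0,0,0,140,0,-1.5,0,0,0,0]'
python3 - <<'E'
from h import *
delta([.594,.0755,.003],Rdown(0))
E
```

```text
clock: 7.42
position: [0.5941, 0.0764, 0.048]
ee_rot: [0.5, -0.5, 0.5, -0.5]
contact_force: [-0.1, 0.5, 0.4]
width: 0.0387
shift cm [ 0.09  4.5  -0.  ]
turn [ 0.01 -0.    0.  ]
```

```bash
python3 -m jog '[140,0.1,1,0,0,0,0,140,0.1,2,0,0,0,0,140,0.1,3,0,0,0,0,140,0.1,4,0,0,0,0,140,0.1,4.5,0,0,0,0,140,0.1,4.5,0,0,0,0,200,0.1,4.5,0,0,0,0,255,0.1,4.5,0,0,0,0,255,0.1,4.5,0,0,0,0,255,0.1,4.5,0,0,0,0,255,0.1,4.5,0,0,0,0]' 20
python3 - <<'E'
from h import *
d=cam("wrist");crop(d,200,180,480,390,2.8,"pics/w6.png")
E
```

```text
clock: 8.8
position: [0.5933, 0.0754, 0.0039]
ee_rot: [0.499, -0.5, 0.5, -0.5]
contact_force: [-5.3, -0.2, 5.5]
width: 0.0152
```

View pics/w6.png

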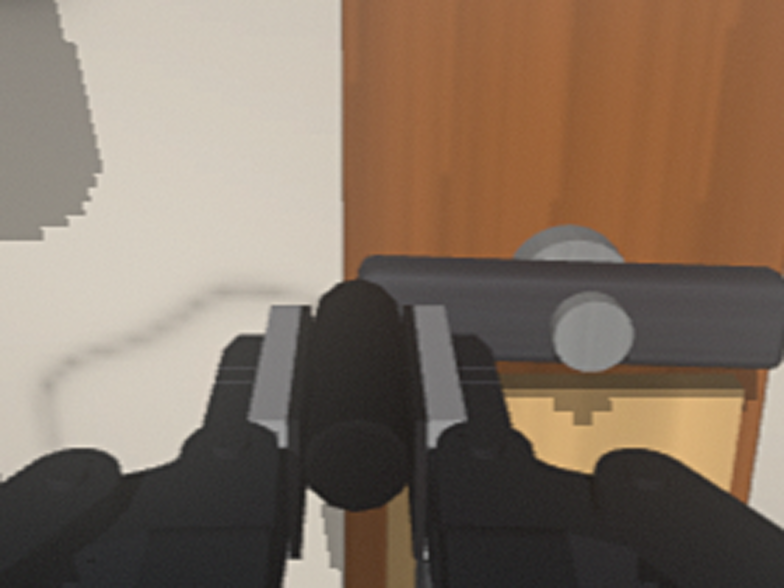

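```bash
python3 -m jog '[255,-0.66,0,0.05,0,1.12,0,255,-1.3,0,0.21,0,2.25,0,255,-1.9,0,0.46,0,3.38,0,255,-2.47,0,0.8,0,4.5,0,255,-2.97,0,1.23,0,5.62,0,255,-3.4,0,1.73,0,6.75,0,255,-3.4,0,1.73,0,6.75,0]'
```

```text
clock: 9.72
position: [0.6116, 0.1102, 0.0039]
ee_rot: [0.218, -0.218, 0.673, -0.672]
contact_force: [-4.2, 2.4, 5.7]
width: 0.0153
```

```bash
python3 -m jog '[255,-0.66,0,0.05,0,1.12,0,255,-1.3,0,0.21,0,2.25,0,255,-1.9,0,0.46,0,3.38,0,255,-2.5,0,0.82,0,4.57,0,255,-2.5,0,0.82,0,4.57,0,255,-2.5,0,0.82,0,4.57,0]';  python3 - <<'E'
from h import *
d=cam("top");crop(d,240,190,420,260,4,"pics/t2.png");d=cam("wrist");cv2.imwrite("pics/w7.png",d["color"])
E
```

```text
clock: 10.48
position: [0.6362, 0.1175, 0.0038]
ee_rot: [-0.004, 0.003, 0.707, -0.707]
contact_force: [-2.8, -0.0, 5.3]
width: 0.0157
```

View pics/t2.png

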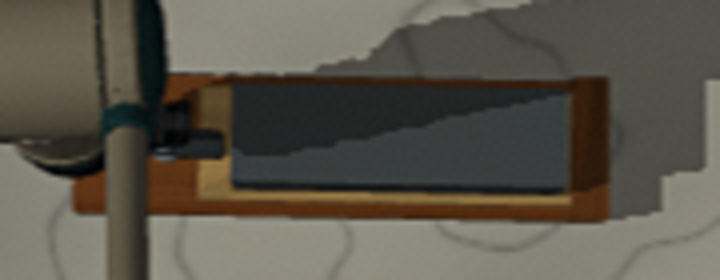

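View pics/w7.png

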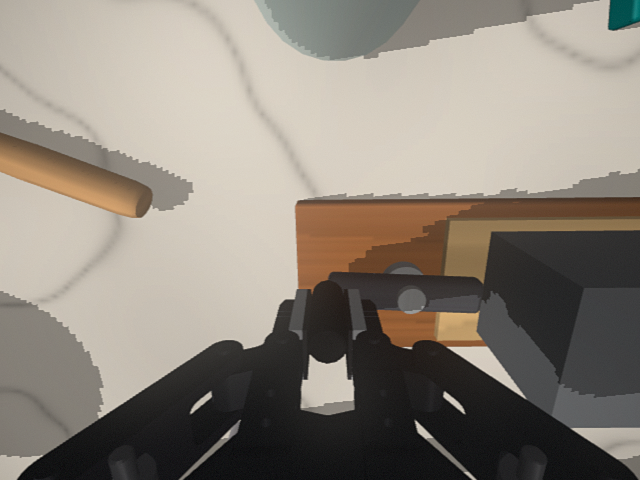

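The bar now lies along the board over the foot: bar end at about (225,145) in the top crop. I'll release, rise and move above the lid.

```bash
python3 -m jog '[140,0,0,0,0,0,0,140,0,0,0,0,0,0,140,0,0,0,0,0,0,100,0,-3,0,0,0,0,60,0,-6,0,0,0,0,0,0,-10,0,0,0,0,0,0,-15,0,0,0,0,0,0,-15,0,0,-1.2,0,0,0,-15,0,0,-2.4,0,0,0,-15,0,0,-3.6,0,0,0,-15,0,0,-4.8,0]';python3 - <<'E'
from h import *
delta([.637,-.0705,.13],Rdown(0.5))
E
```

```text
clock: 11.95
position: [0.6369, 0.1174, 0.1534]
ee_rot: [-0.231, 0.231, -0.668, 0.668]
contact_force: [0.5, 0.5, 0.3]
width: 0.0854
shift cm [11.59  2.34 14.78]
turn [-0.   -6.55 -0.  ]
```

```bash
python3 -m jog '[0,1.7,0.3,2.1,0,-1.1,0,0,3.3,0.6,4.2,0,-2.2,0,0,5,1,6.3,0,-3.3,0,0,6.6,1.3,8.4,0,-4.4,0,0,8.3,1.6,10.5,0,-5.5,0,0,10,2,12.7,0,-6.55,0,0,11.6,2.3,14.8,0,-6.55,0,0,11.6,2.3,14.8,0,-6.55,0,0,11.6,2.3,14.8,0,-6.55,0]';python3 - <<'E'
from h import *
delta([.637,-.0705,.13],Rdown(0.5))
d=cam("wrist");cv2.imwrite("pics/w8.png",d["color"])
d=cam("top");crop(d,240,190,420,260,4,"pics/t3.png")
E
```

```text
clock: 13.08
position: [0.6358, -0.0701, 0.1304]
ee_rot: [0.501, -0.501, 0.499, -0.499]
contact_force: [-1.1, 0.3, -0.1]
width: 0.0856
shift cm [0.04 0.04 0.12]
turn [-0.   -0.04 -0.  ]
```

View pics/w8.png

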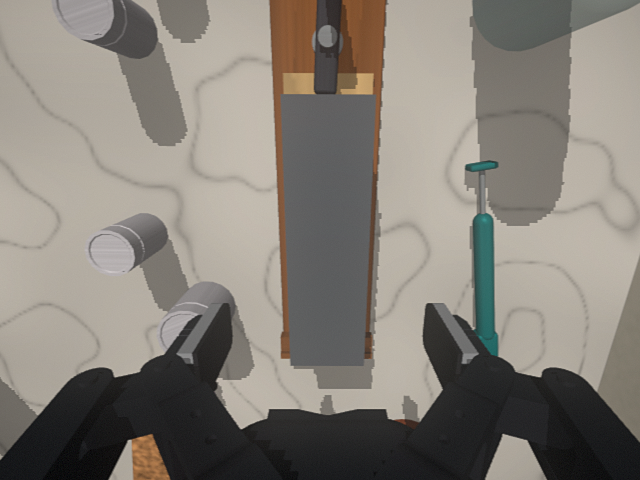

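View pics/t3.png

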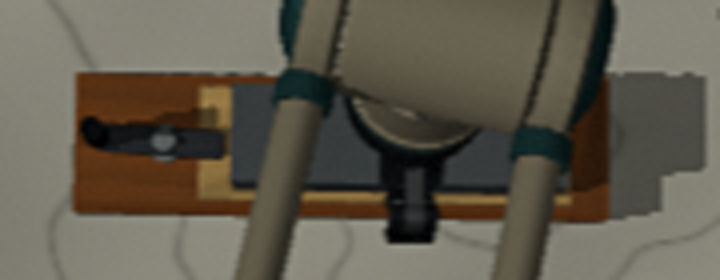

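Run:
```python
from h import *
d=cam("wrist")
for p in [(283,94),(375,94),(290.5,365.5),(364,365.5)]: print(p2w(d,*p,.084))
delta([.637,-.0705,.0])
```

```text
[0.60824758 0.0324277  0.084     ]
[0.66592877 0.03270303 0.084     ]
[ 0.60696023 -0.17168425  0.084     ]
[ 0.66703076 -0.17139137  0.084     ]
shift cm [ 0.09 13.07  0.11]
```

```bash
python3 -m jog '[0,0,3,0.1,0,0,0,0,0,6,0.1,0,0,0,0,0,9,0.1,0,0,0,0,0,11,0.1,0,0,0,0,0,12,0.1,0,0,0,0,0,13,0.1,0,0,0,0,0,13,0.1,0,0,0,60,0,13,0.1,0,0,0,100,0,13,0.1,0,0,0,120,0,13,0.1,0,0,0,120,0,13,0.1,0,0,0,120,0,13,0.1,0,0,0]' 50;python3 - <<'E'
from h import *
d=cam("wrist");cv2.imwrite("pics/w9.png",d["color"])
d=cam("side");crop(d,220,130,420,300,4,"pics/s3.png")
E
```

```text
clock: 14.72
position: [0.637, -0.0708, 0.0015]
ee_rot: [0.501, -0.501, 0.499, -0.499]
contact_force: [-2.4, -0.2, 5.3]
width: 0.0594
```

View pics/w9.png

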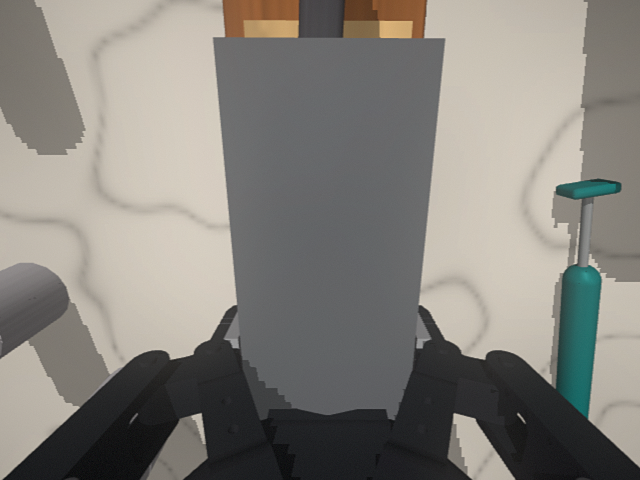

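View pics/s3.png

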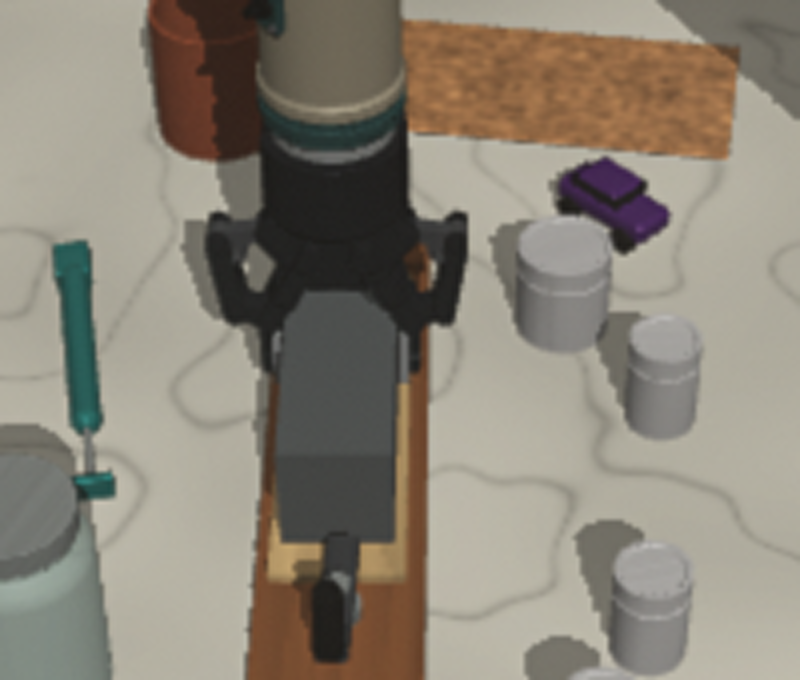

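The lid is gripped at 59.4 mm, with the catch over the foot. I'll draw it up slowly.

```bash
python3 -m jog '[130,0,-0.3,0,0,0,0,130,0,-0.6,0,0,0,0,130,0,-0.9,0,0,0,0,130,0,-1.2,0,0,0,0,130,0,-1.5,0,0,0,0]' 60;python3 -m jog '[130,0,-0.4,0,0,0,0,130,0,-0.8,0,0,0,0,130,0,-1.2,0,0,0,0,130,0,-1.6,0,0,0,0,130,0,-2,0,0,0,0,130,0,-2.5,0,0,0,0,130,0,-3,0,0,0,0,130,0,-3.5,0,0,0,0,130,0,-3.5,0,0,0,0]';python3 - <<'E'
from h import *
d=cam("wrist");cv2.imwrite("pics/w10.png",d["color"])
d=cam("side");crop(d,220,130,420,300,4,"pics/s4.png")
E
```

```text
clock: 15.45
position: [0.6361, -0.0704, 0.0151]
ee_rot: [-0.501, 0.501, -0.5, 0.499]
contact_force: [-0.6, 0.2, -10.0]
width: 0.0594
clock: 16.58
position: [0.6372, -0.0707, 0.0512]
ee_rot: [0.501, -0.501, 0.499, -0.5]
contact_force: [0.5, 0.1, -1.6]
width: 0.0597
```

View pics/s4.png

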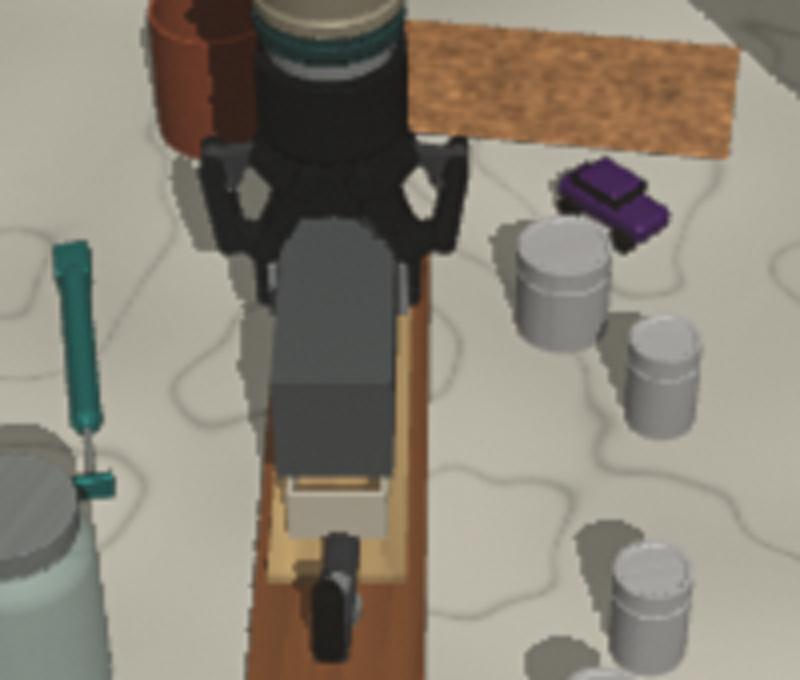

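Run:
```python
from h import *
d=cam("side")
m=[p2w(d,*p,.004) for p in[(405,141.3),(401.75,169.25),(313.5,163),(318,137)]]
print(np.round(m,4),np.mean(m,0)); e=(m[0]-m[3]+m[1]-m[2]);print(np.degrees(np.arctan2(-e[1],-e[0])))
crop(d,290,120,420,180,6,"pics/s5.png")
delta([.51,-.389,.111],Rdown(-98.4))
```

```text
[[ 0.3875 -0.433   0.004 ]
 [ 0.4054 -0.3136  0.004 ]
 [ 0.6273 -0.3393  0.004 ]
 [ 0.6179 -0.4531  0.004 ]] [ 0.5095054  -0.38476606  0.004     ]
-5.774671685479847
shift cm [ 31.79  -6.07 -12.77]
turn [ 0.   12.33  0.  ]
```

View pics/s5.png

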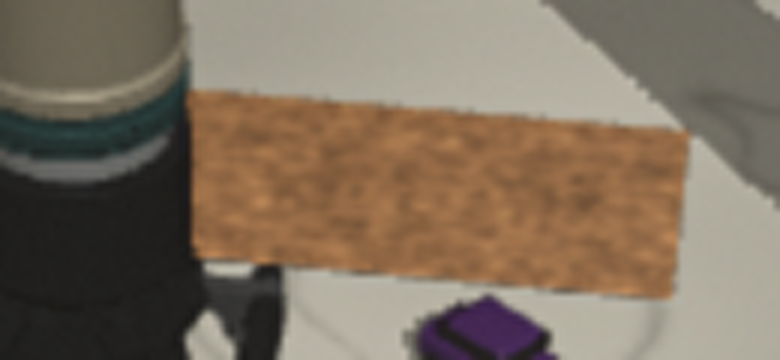

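```bash
python3 -m jog '[130,0,-2,0,0,0,0,130,0,-4,0,0,0,0,130,0,-6,0,0,0,0,130,2.5,-6,-1,0,1,0,130,5,-6,-2,0,2,0,130,7.5,-6,-3,0,3,0,130,10,-6,-4,0,4,0,130,13,-6,-5,0,5,0,130,16,-6,-6,0,6,0,130,16,-6,-6,0,6,0]';python3 - <<'E'
from h import *
delta([.51,-.387,.111],Rdown(-98.4))
E
```

```text
clock: 17.98
position: [0.5765, -0.2329, 0.1101]
ee_rot: [-0.253, 0.254, -0.66, 0.66]
contact_force: [0.2, -0.4, -0.9]
width: 0.0592
shift cm [15.26 -0.07  6.99]
turn [-0.    6.31  0.01]
```

```bash
python3 -m jog '[130,2,0,1,0,1,0,130,4,0,2,0,2,0,130,6.5,0,3,0,3,0,130,9,0,4,0,4,0,130,11.5,0,5,0,5,0,130,14,0,6.2,0,6,0,130,15.2,0,7,0,6.3,0,130,15.2,0,7,0,6.3,0,130,15.2,0,7,0,6.3,0]';python3 - <<'E'
from h import *
delta([.51,-.387,.111],Rdown(-98.4))
d=cam("wrist");cv2.imwrite("pics/w11.png",d["color"])
d=cam("top");crop(d,380,190,540,350,4,"pics/t5.png")
d=cam("side");crop(d,220,60,440,220,3.5,"pics/s6.png")
E
```

```text
clock: 19.1
position: [0.5122, -0.3836, 0.1103]
ee_rot: [-0.05, 0.05, 0.706, -0.705]
contact_force: [0.6, -0.9, -0.9]
width: 0.0593
shift cm [ 0.17 -0.07  0.37]
turn [0.01 0.04 0.  ]
```

View pics/w11.png

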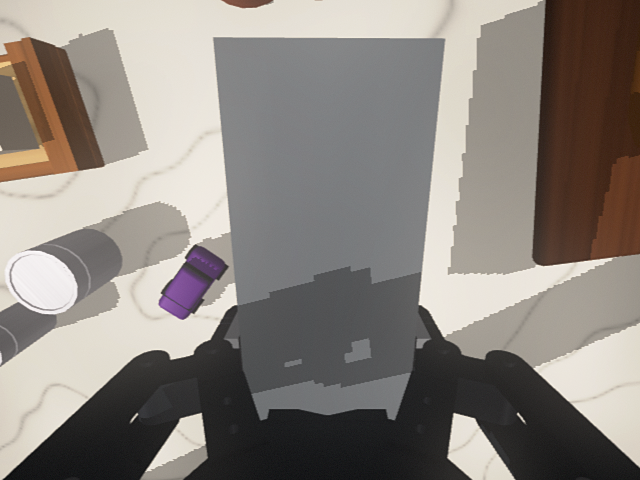

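View pics/s6.png

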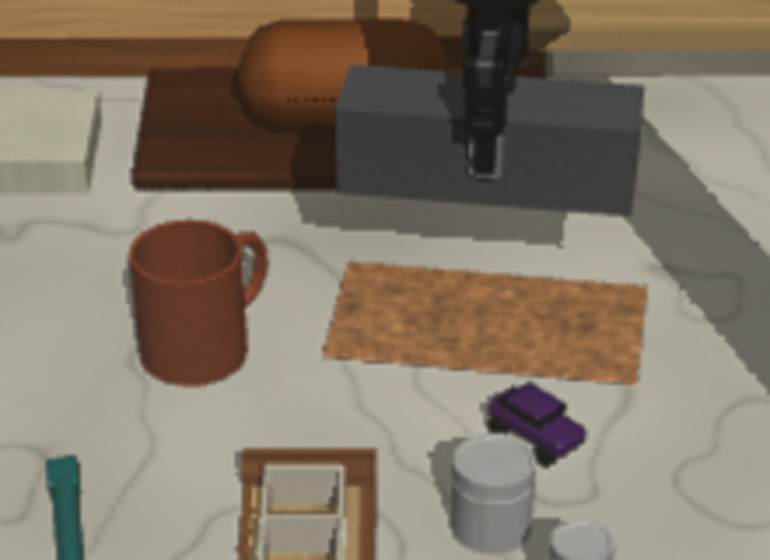

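```bash
python3 -m jog '[130,0.1,2,0.3,0,0,0,130,0.1,4,0.3,0,0,0,130,0.1,6,0.3,0,0,0,130,0.1,8,0.3,0,0,0,130,0.1,10,0.3,0,0,0,130,0.1,11,0.3,0,0,0,130,0.1,11.6,0.3,0,0,0,130,0.1,12,0.3,0,0,0,130,0.1,12,0.3,0,0,0]';python3 - <<'E'
from h import *
print(get_state()["position"])
d=cam("side");crop(d,220,60,440,220,3.5,"pics/s7.png")
E
```

```text
clock: 20.38
position: [0.5105, -0.3877, -0.0093]
ee_rot: [0.05, -0.051, -0.705, 0.705]
contact_force: [0.2, 0.1, -1.7]
width: 0.0594
[ 0.51052838 -0.38774129 -0.00925086]
```

View pics/s7.png

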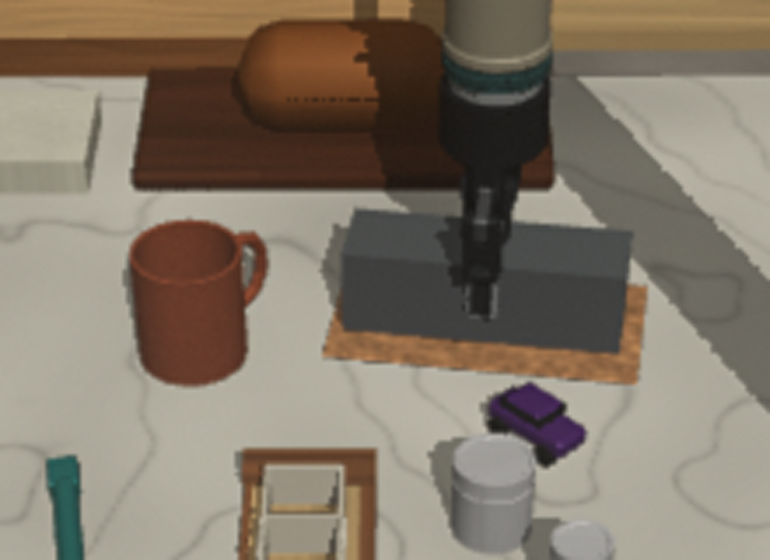

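```bash
python3 -m jog '[130,0,0.15,0,0,0,0,130,0,0.3,0,0,0,0,130,0,0.4,0,0,0,0,130,0,0.4,0,0,0,0]'
```

```text
clock: 20.92
position: [0.5105, -0.3878, -0.0124]
ee_rot: [0.05, -0.051, -0.705, 0.706]
contact_force: [-1.1, 0.5, 5.1]
width: 0.0593
```

```bash
python3 -m jog '[60,0,0,0,0,0,0,0,0,0,0,0,0,0,0,0,0,0,0,0,0,0,0,0,0,0,0,0,0,0,-1,0,0,0,0,0,0,-3,0,0,0,0,0,0,-6,0,0,0,0,0,0,-10,0,0,0,0,0,0,-15,0,0,0,0,0,0,-15,0,0,0,0]';python3 - <<'E'
from h import *
d=cam("side");crop(d,220,60,440,220,3.5,"pics/s8.png")
crop(d,260,160,420,380,2.7,"pics/s9.png")
E
```

```text
clock: 22.18
position: [0.513, -0.39, 0.1425]
ee_rot: [0.047, -0.054, -0.703, 0.708]
contact_force: [-0.4, -0.3, -0.2]
width: 0.0852
```

View pics/s8.png

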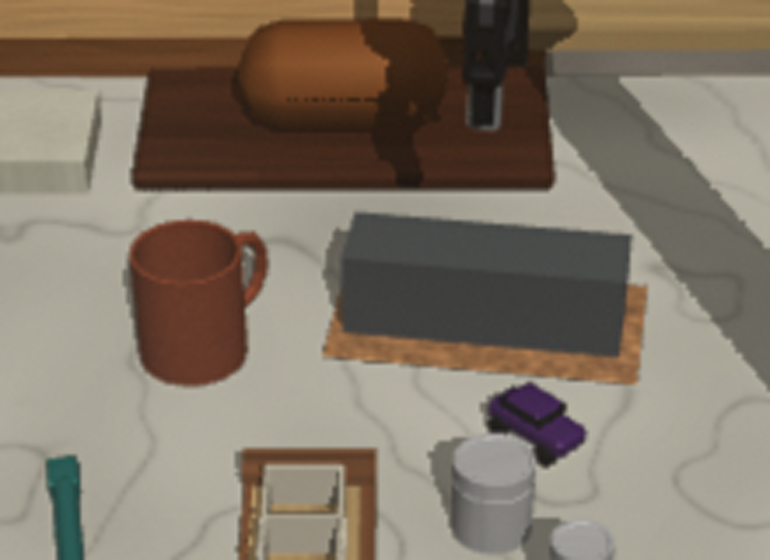

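View pics/s9.png

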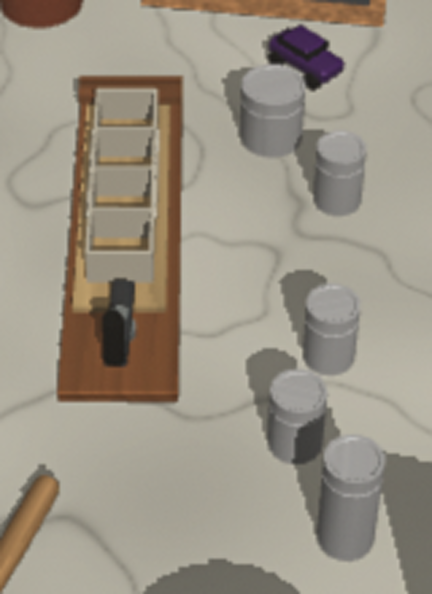

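The lid stands on the mat, aligned and clear of its edges, and the tins haven't moved. Next is the first tin, near (.462,-.082).

Run:
```python
from h import *
delta([.462,-.082,.12],Rdown(0))
```

```text
shift cm [  9.28   1.82 -29.66]
turn [ -0.05 -12.27  -0.  ]
```

```bash
python3 -m jog '[0,0.9,0,-3,0,-1.2,0,0,1.8,0,-6,0,-2.4,0,0,2.8,0,-9,0,-3.6,0,0,3.7,0,-12,0,-4.8,0,0,4.6,0.5,-15,0,-6,0,0,5.6,1,-18,0,-7.2,0,0,6.5,1,-21,0,-8.4,0,0,7.4,1.5,-24,0,-9.6,0,0,8.4,1.8,-27,0,-10.8,0,0,9.3,1.8,-29.7,0,-12.27,0,0,9.3,1.8,-29.7,0,-12.27,0,0,9.3,1.8,-29.7,0,-12.27,0]';python3 - <<'E'
from h import *
delta([.462,-.082,.12],Rdown(0))
d=cam("wrist");cv2.imwrite("pics/w12.png",d["color"]); print(w2p(d,[.462,-.082,.06]))
E
```

```text
clock: 23.72
position: [0.4605, -0.0808, 0.1181]
ee_rot: [0.499, -0.5, 0.5, -0.5]
contact_force: [-0.1, -1.6, -0.2]
width: 0.0854
shift cm [ 0.12 -0.19  0.15]
turn [ 0.   -0.01  0.  ]
[328.38789139 244.2781502 ]
```

View pics/w12.png

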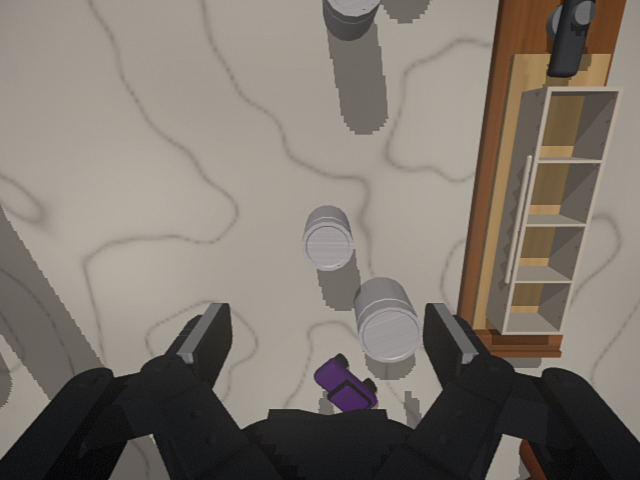

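```bash
python3 -m jog '[0,0.1,3,0.15,0,0,0,0,0.1,6,0.15,0,0,0,0,0.1,9,0.15,0,0,0,0,0.1,11,0.15,0,0,0,0,0.1,12.1,0.15,0,0,0,0,0.1,12.1,0.15,0,0,0,80,0.1,12.1,0.15,0,0,0,140,0.1,12.1,0.15,0,0,0,170,0.1,12.1,0.15,0,0,0,170,0.1,12.1,0.15,0,0,0,170,0.1,12.1,0.15,0,0,0]' 30;python3 - <<'E'
from h import *
d=cam("wrist");cv2.imwrite("pics/w13.png",d["color"])
E
```

```text
clock: 25.15
position: [0.4625, -0.0816, -0.0017]
ee_rot: [-0.5, 0.5, -0.5, 0.501]
contact_force: [-1.4, 0.8, 5.5]
width: 0.0388
```

View pics/w13.png

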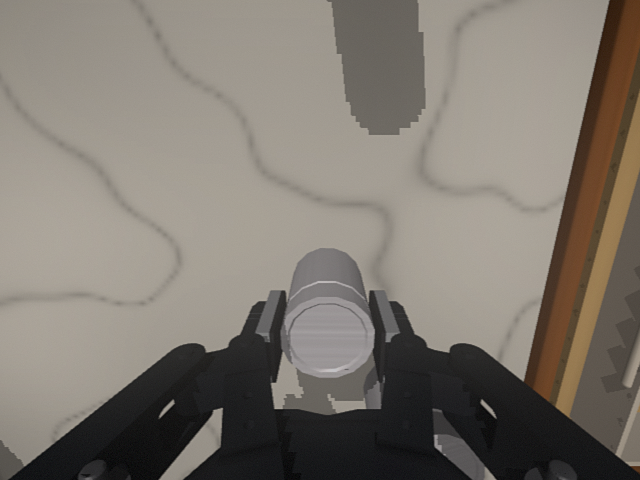

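Run:
```python
from h import *
d=cam("wrist");print(p2w(d,328.5,340,.06),get_state()["position"])
delta([.637,-.0935,.10],Rdown(0))
```

```text
[ 0.4636522  -0.08401229  0.06      ] [ 0.46258873 -0.08157113 -0.00171322]
shift cm [  1.19 -10.15  17.45]
turn [-0.01 -0.    0.  ]
```

```bash
python3 -m jog '[170,0,-2,0,0,0,0,170,0,-5,0,0,0,0,170,0,-8,0,0,0,0,170,0,-10.2,0,0,0,0,170,0.3,-10.2,4,0,0,0,170,0.6,-10.2,8,0,0,0,170,0.8,-10.2,12,0,0,0,170,1,-10.2,15,0,0,0,170,1,-10.2,17.4,0,0,0,170,1,-10.2,17.4,0,0,0,170,1,-10.2,17.4,0,0,0]';python3 - <<'E'
from h import *
s=get_state();print(s["position"])
d=cam("wrist");cv2.imwrite("pics/w14.png",d["color"])
for y in(-.0935,-.0455,.0025): print(y,w2p(d,[.637,y,.05]).round(1))
E
```

```text
clock: 26.62
position: [0.6347, -0.0912, 0.0989]
ee_rot: [0.499, -0.5, 0.501, -0.499]
contact_force: [0.6, -0.4, -1.2]
width: 0.0392
[ 0.63470619 -0.09122963  0.0989198 ]
-0.0935 [329.6 249.8]
-0.0455 [329.8 183.9]
0.0025 [330.  108.8]
```

View pics/w14.png

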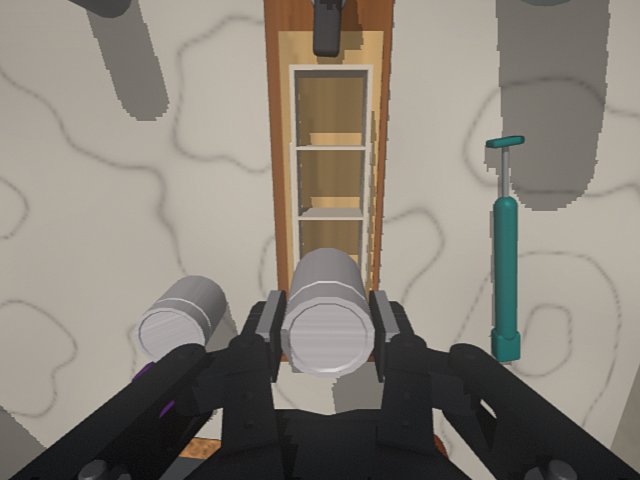

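Run:
```python
from h import *
d=cam("wrist");crop(d,260,40,400,250,3.8,"pics/w15.png")
```

```text
(no output)
```

View pics/w15.png

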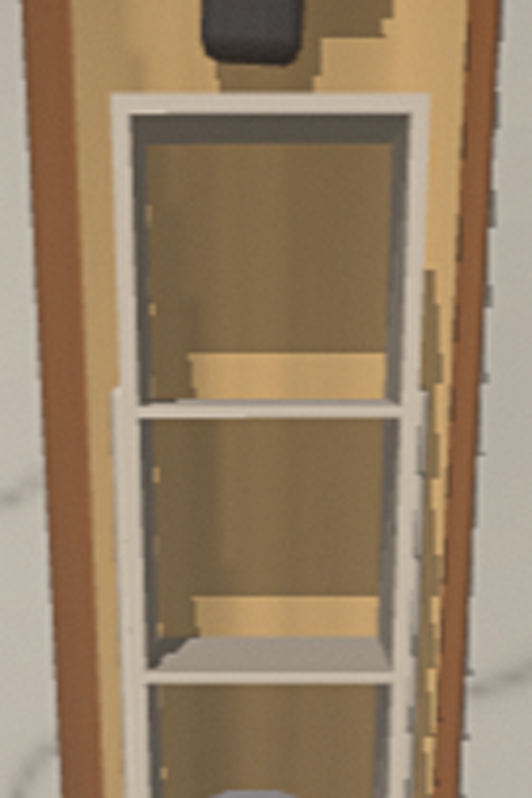

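Run:
```python
from h import *
d=cam("wrist")
for p in[(289,64.7),(373.2,64.7),(331,147.4),(331,218.4),(260+125/3.8,218.4),(260+413/3.8,218.4)]: print(p2w(d,*p,.05).round(4))
delta([.637,-.0935,.10],Rdown(0))
print(p2w(d,328.5,340,.16).round(4),get_state()["position"])
```

```text
[0.6117 0.0278 0.05  ]
[0.6638 0.0278 0.05  ]
[ 0.6378 -0.0215  0.05  ]
[ 0.638  -0.0701  0.05  ]
[ 0.6109 -0.0701  0.05  ]
[ 0.6648 -0.0701  0.05  ]
shift cm [ 0.21 -0.05  0.21]
turn [ 0.01 -0.   -0.  ]
[ 0.636  -0.0946  0.16  ] [ 0.63493803 -0.09138529  0.09954086]
```

```bash
python3 -m jog '[170,0,1.5,0.19,0,0,0,170,0,3,0.19,0,0,0,170,0,4,0.19,0,0,0,170,0,4.6,0.19,0,0,0,170,0,5.2,0.19,0,0,0,170,0,5.8,0.19,0,0,0,170,0,6.4,0.19,0,0,0,170,0,7,0.19,0,0,0,170,0,7,0.19,0,0,0]';python3 - <<'E'
from h import *
d=cam("wrist");crop(d,230,180,430,380,3,"pics/w16.png")
d=cam("side");crop(d,260,160,420,280,4.5,"pics/s10.png")
E
```

```text
clock: 27.9
position: [0.6375, -0.0914, 0.0289]
ee_rot: [0.5, -0.5, 0.5, -0.5]
contact_force: [0.3, 0.3, -1.2]
width: 0.0388
```

View pics/w16.png

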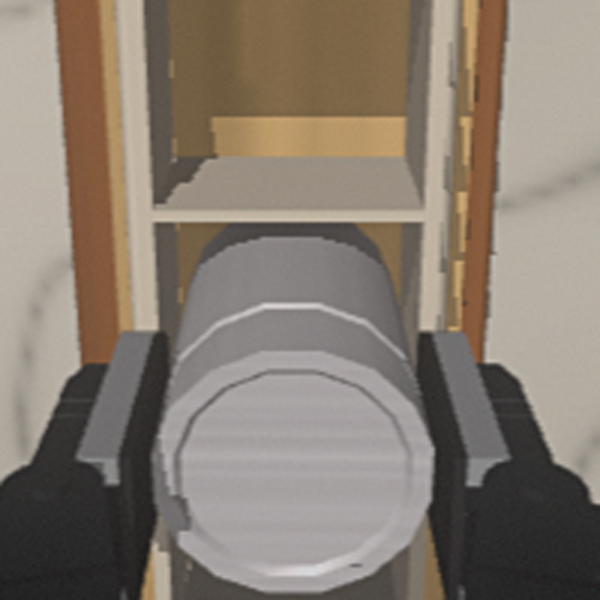

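View pics/s10.png

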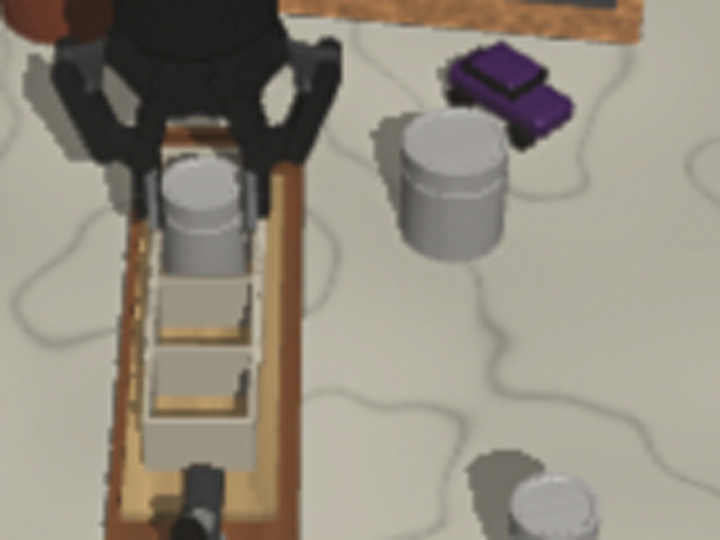

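The tin is inside its cell, with clearance all round. I'll lower it the rest of the way.

```bash
python3 -m jog '[170,0,0.4,0,0,0,0,170,0,0.8,0,0,0,0,170,0,1.1,0,0,0,0,170,0,1.2,0,0,0,0,170,0,1.2,0,0,0,0]'
```

```text
clock: 28.62
position: [0.638, -0.0915, 0.0174]
ee_rot: [0.5, -0.5, 0.5, -0.5]
contact_force: [-0.8, 0.0, -0.9]
width: 0.039
```

```bash
python3 -m jog '[170,0,0.1,0,0,0,0,120,0,0.1,0,0,0,0,80,0,0.1,0,0,0,0,40,0,0.1,0,0,0,0,0,0,-0.5,0,0,0,0,0,0,-3,0,0,0,0,0,0,-6,0,0,0,0,0,0,-9,0,0,0,0,0,0,-10,0,0,0,0,0,0,-10,0,0,0,0]';python3 - <<'E'
from h import *
d=cam("side");crop(d,260,160,420,380,2.7,"pics/s11.png")
delta([.479,.0865,.12],Rdown(0))
E
```

```text
clock: 29.88
position: [0.6382, -0.0916, 0.118]
ee_rot: [-0.5, 0.5, -0.5, 0.501]
contact_force: [1.2, -0.4, -0.1]
width: 0.0854
shift cm [-17.78  -0.29 -15.86]
turn [ 0.01 -0.   -0.  ]
```

View pics/s11.png

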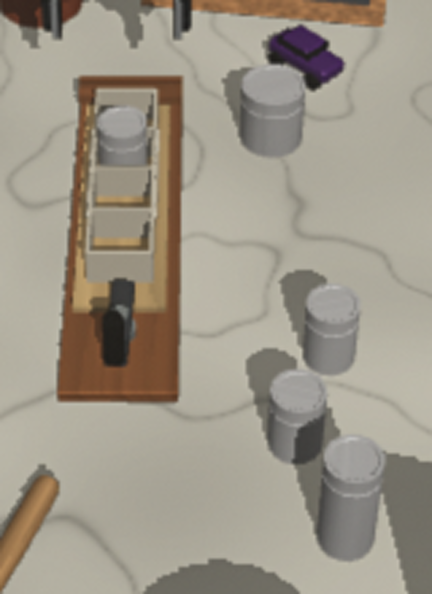

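```bash
python3 -m jog '[0,-2,0,-2,0,0,0,0,-5,0,-4.5,0,0,0,0,-8,0,-7,0,0,0,0,-11,0,-10,0,0,0,0,-14,0,-13,0,0,0,0,-17,0,-15.5,0,0,0,0,-17.8,0,-15.9,0,0,0,0,-17.8,0,-15.9,0,0,0,0,-17.8,0,-15.9,0,0,0]';python3 - <<'E'
from h import *
delta([.479,.0865,.12],Rdown(0))
d=cam("wrist");crop(d,230,150,430,350,3,"pics/w17.png"); print(w2p(d,[.479,.087,.06]))
E
```

```text
clock: 31.05
position: [0.4801, 0.0858, 0.1171]
ee_rot: [-0.5, 0.5, -0.5, 0.501]
contact_force: [-0.5, 0.1, 0.6]
width: 0.0854
shift cm [-0.07 -0.29 -0.11]
turn [-0.   -0.01  0.  ]
[324.86674859 241.64437864]
```

View pics/w17.png

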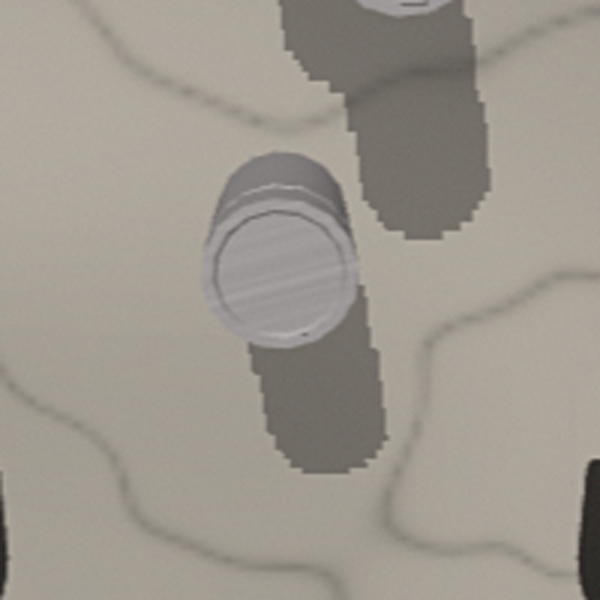

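```bash
python3 -m jog '[0,-0.15,3,-0.15,0,0,0,0,-0.15,6,-0.15,0,0,0,0,-0.15,9,-0.15,0,0,0,0,-0.15,11,-0.15,0,0,0,0,-0.15,11.9,-0.15,0,0,0,0,-0.15,11.9,-0.15,0,0,0,80,-0.15,11.9,-0.15,0,0,0,140,-0.15,11.9,-0.15,0,0,0,170,-0.15,11.9,-0.15,0,0,0,170,-0.15,11.9,-0.15,0,0,0,170,-0.15,11.9,-0.15,0,0,0]' 30;python3 - <<'E'
from h import *
print(get_state()["position"])
d=cam("wrist");crop(d,230,220,430,420,3,"pics/w18.png")
E
```

```text
clock: 32.48
position: [0.4781, 0.0881, -0.0008]
ee_rot: [-0.5, 0.5, -0.5, 0.5]
contact_force: [-0.4, 0.5, 5.3]
width: 0.0391
[ 0.47810864  0.0881323  -0.00075593]
```

View pics/w18.png

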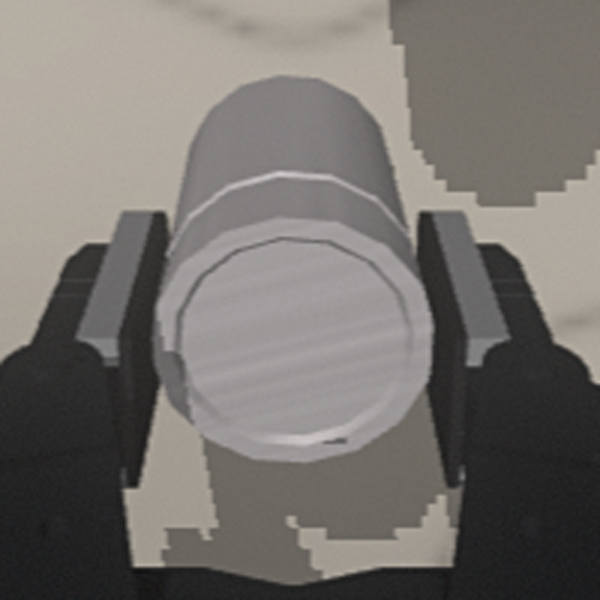

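Run:
```python
from h import *
d=cam("wrist");p=p2w(d,328,333.3,.06);o=p-get_state()["position"];print(p,o)
delta([.637,-.046-o[1],.10],Rdown(0))
```

```text
[0.47901917 0.08824341 0.06      ] [0.00085362 0.00014545 0.06074566]
shift cm [ 13.42 -10.05  15.9 ]
turn [-0.01 -0.    0.  ]
```

```bash
python3 -m jog '[170,0,-2.5,0,0,0,0,170,0,-5,0,0,0,0,170,0,-7.5,0,0,0,0,170,0,-10,0,0,0,0,170,3,-10,3.5,0,0,0,170,6,-10,7,0,0,0,170,9,-10,10.5,0,0,0,170,12,-10,14,0,0,0,170,13.4,-10,16,0,0,0,170,13.4,-10,16,0,0,0,170,13.4,-10,16,0,0,0]';python3 - <<'E'
from h import *
delta([.637,-.0463,.10],Rdown(0))
d=cam("wrist");crop(d,230,60,430,260,3,"pics/w19.png")
E
```

```text
clock: 33.95
position: [0.636, -0.0452, 0.0979]
ee_rot: [0.5, -0.5, 0.501, -0.499]
contact_force: [-1.8, -0.4, -1.1]
width: 0.039
shift cm [ 0.11 -0.21  0.1 ]
turn [ 0.02 -0.   -0.01]
```

View pics/w19.png

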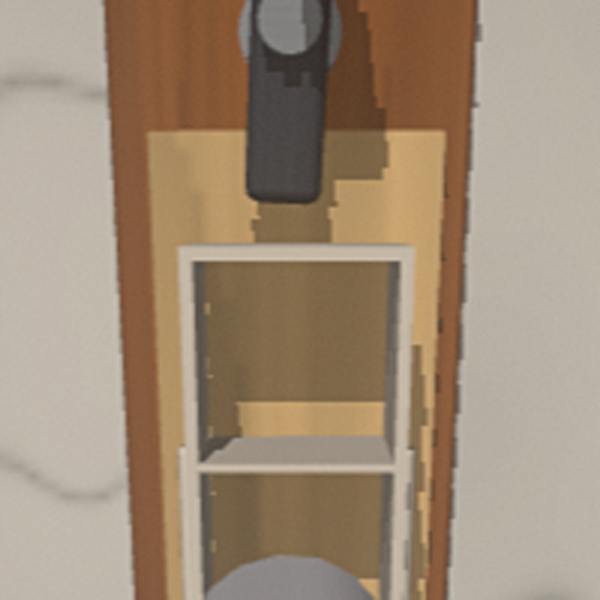

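```bash
python3 -m jog '[170,0.08,1.5,0.13,0,0,0,170,0.08,3,0.13,0,0,0,170,0.08,4,0.13,0,0,0,170,0.08,4.6,0.13,0,0,0,170,0.08,5.2,0.13,0,0,0,170,0.08,5.8,0.13,0,0,0,170,0.08,6.4,0.13,0,0,0,170,0.08,6.8,0.13,0,0,0,170,0.08,6.8,0.13,0,0,0]';python3 - <<'E'
from h import *
d=cam("wrist");crop(d,230,180,430,380,3,"pics/w20.png")
E
```

```text
clock: 35.12
position: [0.6386, -0.0468, 0.0302]
ee_rot: [0.5, -0.5, 0.5, -0.5]
contact_force: [0.5, -0.8, -1.3]
width: 0.0393
```

View pics/w20.png

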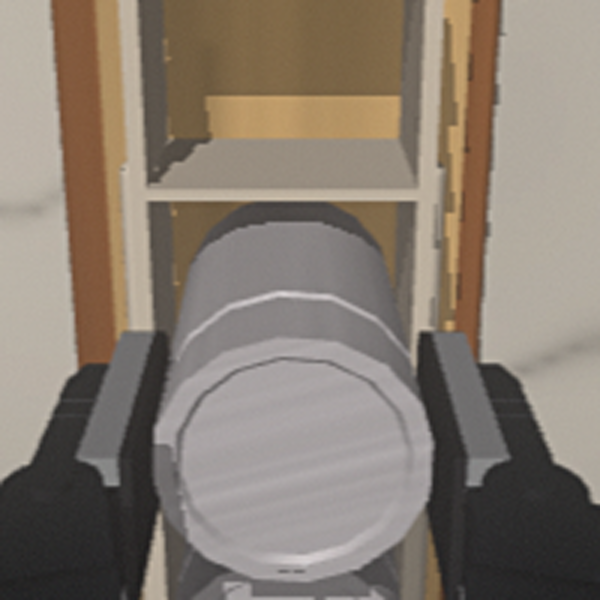

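```bash
python3 -m jog '[170,0,0.4,-0.1,0,0,0,170,0,0.8,-0.1,0,0,0,170,0,1.1,-0.1,0,0,0,170,0,1.25,-0.1,0,0,0,170,0,1.25,-0.1,0,0,0]'
```

```text
clock: 35.8
position: [0.6378, -0.0468, 0.0178]
ee_rot: [0.5, -0.5, 0.5, -0.5]
contact_force: [-0.8, -0.0, -2.3]
width: 0.039
```

```bash
python3 -m jog '[170,0,0.07,0,0,0,0,120,0,0.07,0,0,0,0,80,0,0.07,0,0,0,0,40,0,0.07,0,0,0,0,0,0,-0.5,0,0,0,0,0,0,-3,0,0,0,0,0,0,-6,0,0,0,0,0,0,-9,0,0,0,0,0,0,-10,0,0,0,0,0,0,-10,0,0,0,0]';python3 - <<'E'
from h import *
d=cam("side");crop(d,260,160,420,380,2.7,"pics/s12.png")
delta([.507,.169,.12],Rdown(0))
E
```

```text
clock: 37.05
position: [0.638, -0.0468, 0.1185]
ee_rot: [-0.5, 0.5, -0.5, 0.5]
contact_force: [0.4, 0.6, -0.3]
width: 0.0855
shift cm [-21.57  -0.25 -13.05]
turn [ 0.01 -0.   -0.  ]
```

View pics/s12.png

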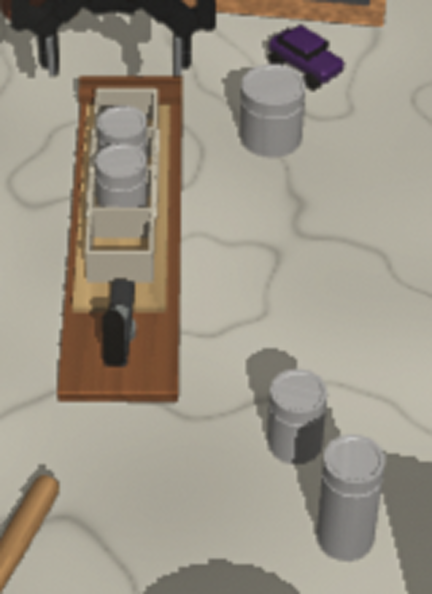

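```bash
python3 -m jog '[0,-2.5,0,-1.5,0,0,0,0,-6,0,-3.5,0,0,0,0,-10,0,-6,0,0,0,0,-14,0,-8.5,0,0,0,0,-18,0,-11,0,0,0,0,-21,0,-12.8,0,0,0,0,-21.6,0,-13,0,0,0,0,-21.6,0,-13,0,0,0,0,-21.6,0,-13,0,0,0]';python3 - <<'E'
from h import *
delta([.507,.169,.12],Rdown(0))
d=cam("wrist");crop(d,230,150,430,350,3,"pics/w21.png"); print(w2p(d,[.507,.169,.06]))
E
```

```text
clock: 38.22
position: [0.5086, 0.1683, 0.1175]
ee_rot: [-0.499, 0.5, -0.5, 0.5]
contact_force: [-1.1, 0.1, 0.5]
width: 0.0852
shift cm [-0.07 -0.25 -0.16]
turn [ 0.   -0.01  0.01]
[324.30178842 242.10289522]
```

View pics/w21.png

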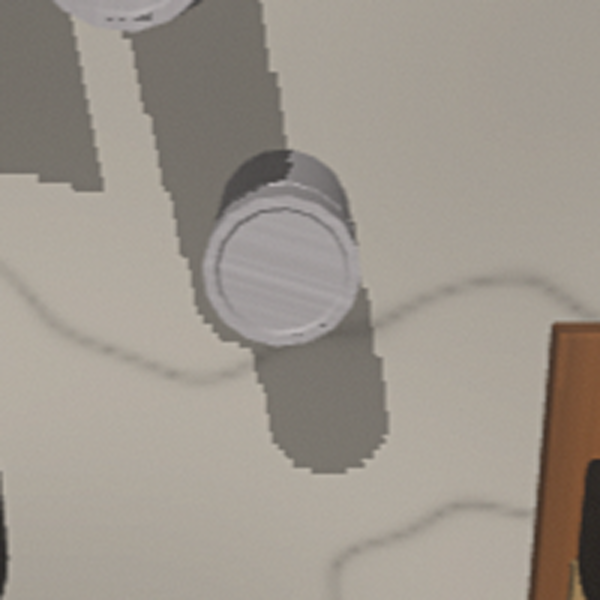

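```bash
python3 -m jog '[0,-0.2,3,-0.2,0,0,0,0,-0.2,6,-0.2,0,0,0,0,-0.2,9,-0.2,0,0,0,0,-0.2,11,-0.2,0,0,0,0,-0.2,11.9,-0.2,0,0,0,0,-0.2,11.9,-0.2,0,0,0,80,-0.2,11.9,-0.2,0,0,0,140,-0.2,11.9,-0.2,0,0,0,170,-0.2,11.9,-0.2,0,0,0,170,-0.2,11.9,-0.2,0,0,0,170,-0.2,11.9,-0.2,0,0,0]' 30;python3 - <<'E'
from h import *
print(get_state()["position"])
d=cam("wrist");crop(d,230,220,430,420,3,"pics/w22.png")
E
```

```text
clock: 39.65
position: [0.5065, 0.1714, -0.0002]
ee_rot: [-0.5, 0.5, -0.5, 0.5]
contact_force: [-1.0, -0.5, 6.2]
width: 0.0393
[ 5.06489557e-01  1.71419099e-01 -1.79165027e-04]
```

View pics/w22.png

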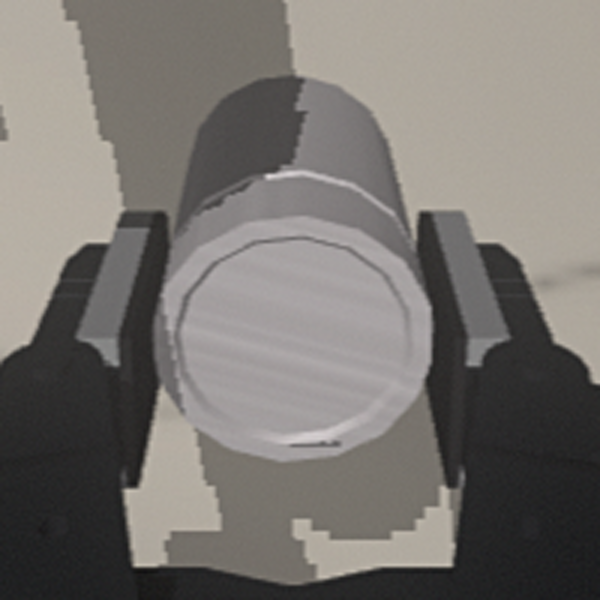

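```bash
python3 -m jog '[170,0,-2.5,0,0,0,0,170,0,-5,0,0,0,0,170,0,-7.5,0,0,0,0,170,0,-10,0,0,0,0,170,3.5,-10,2.8,0,0,0,170,7,-10,5.6,0,0,0,170,10.5,-10,8.4,0,0,0,170,14,-10,11,0,0,0,170,17,-10,13.1,0,0,0,170,17,-10,13.1,0,0,0,170,17,-10,13.1,0,0,0]';python3 - <<'E'
from h import *
delta([.637,.002,.10],Rdown(0))
E
```

```text
clock: 41.08
position: [0.6359, 0.0016, 0.0983]
ee_rot: [0.499, -0.5, 0.501, -0.5]
contact_force: [0.1, -0.2, -0.5]
width: 0.0389
shift cm [-0.04 -0.17  0.11]
turn [ 0.01 -0.01 -0.  ]
```

```bash
python3 -m jog '[170,0,1.5,0.05,0,0,0,170,0,3,0.05,0,0,0,170,0,4,0.05,0,0,0,170,0,4.6,0.05,0,0,0,170,0,5.2,0.05,0,0,0,170,0,5.8,0.05,0,0,0,170,0,6.4,0.05,0,0,0,170,0,6.8,0.05,0,0,0,170,0,6.8,0.05,0,0,0]';python3 - <<'E'
from h import *
print(get_state()["position"])
d=cam("wrist");crop(d,230,180,430,380,3,"pics/w23.png")
E
```

```text
clock: 42.2
position: [0.6371, 0.0012, 0.0306]
ee_rot: [0.5, -0.5, 0.5, -0.5]
contact_force: [-0.6, -0.4, -0.6]
width: 0.0388
[0.63711008 0.00115656 0.03063741]
```

View pics/w23.png

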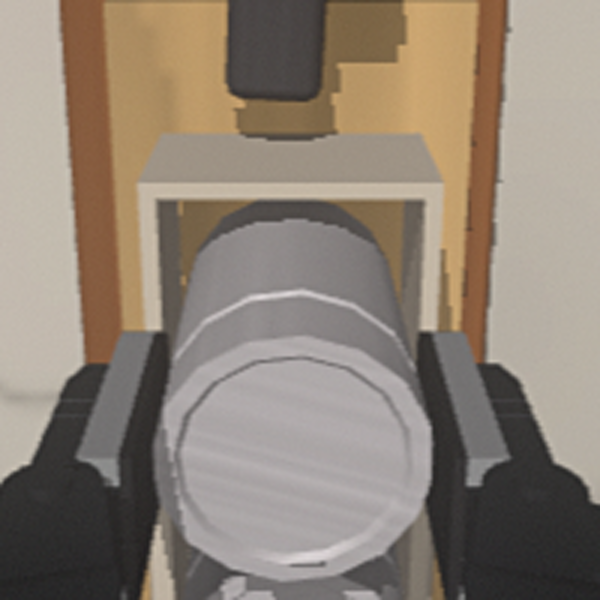

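```bash
python3 -m jog '[170,0,0.4,0,0,0,0,170,0,0.8,0,0,0,0,170,0,1.1,0,0,0,0,170,0,1.27,0,0,0,0,170,0,1.27,0,0,0,0]';  python3 -m jog '[170,0,0.05,0,0,0,0,120,0,0.05,0,0,0,0,80,0,0.05,0,0,0,0,40,0,0.05,0,0,0,0,0,0,-0.5,0,0,0,0,0,0,-3,0,0,0,0,0,0,-6,0,0,0,0,0,0,-9,0,0,0,0,0,0,-10,0,0,0,0,0,0,-10,0,0,0,0]';python3 - <<'E'
from h import *
d=cam("side");crop(d,260,160,420,380,2.7,"pics/s13.png")
d=cam("wrist");cv2.imwrite("pics/w24.png",d["color"])
# go near the post: pivot (.636,.0755), jaw 
delta([.636,.1175,.10],Rdown(-90))
E
```

```text
clock: 42.88
position: [0.6374, 0.0012, 0.0182]
ee_rot: [-0.5, 0.5, -0.5, 0.5]
contact_force: [1.2, -0.4, -1.0]
width: 0.0391
clock: 44.12
position: [0.6376, 0.0012, 0.1187]
ee_rot: [-0.5, 0.5, -0.5, 0.5]
contact_force: [-0.6, -0.2, -0.3]
width: 0.0854
shift cm [-11.63   1.71  -0.05]
turn [1.000e-02 1.125e+01 1.000e-02]
```

View pics/s13.png

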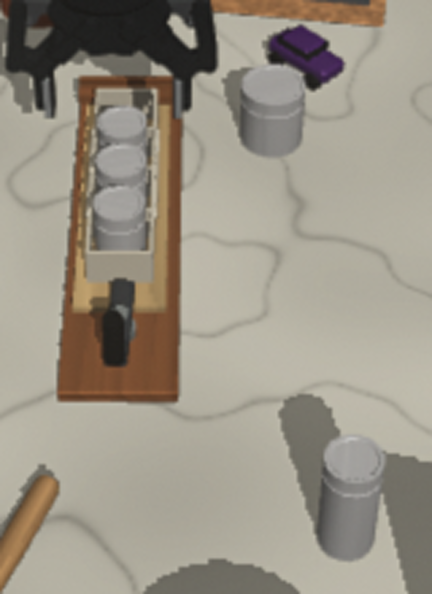

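View pics/w24.png

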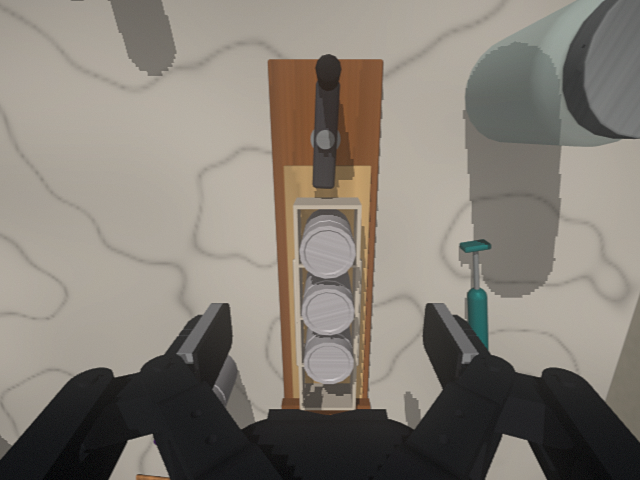

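All three small tins stand in the box, with top centres in the wrist view at (328,251), (328,308) and (328,358). The wide and tall tins are in place. Back to the catch post.

```bash
python3 -m jog '[0,-1,0,0,0,1.2,0,0,-2,0,0,0,2.4,0,60,-3,0,0,0,3.6,0,100,-4.5,0,0,0,4.8,0,140,-6,0,0,0,6,0,140,-7.5,0,0,0,7.2,0,140,-9,0,0,0,8.4,0,140,-10.5,0,0,0,9.6,0,140,-11.6,0,0,0,10.8,0,140,-11.6,0,0,0,11.25,0,140,-11.6,0,0,0,11.25,0]';python3 - <<'E'
from h import *
delta([.636,.1175,.004],Rdown(-90))
d=cam("wrist");crop(d,220,170,460,350,3.3,"pics/w25.png");print(w2p(d,[.636,.1175,.076]))
E
```

```text
clock: 45.6
position: [0.6365, 0.1173, 0.1166]
ee_rot: [0.001, 0.001, -0.707, 0.707]
contact_force: [0.6, -0.3, 0.2]
width: 0.0388
shift cm [ 1.000e-02  1.126e+01 -2.000e-02]
turn [-0.    0.    0.02]
[326.806632   251.78957843]
```

View pics/w25.png

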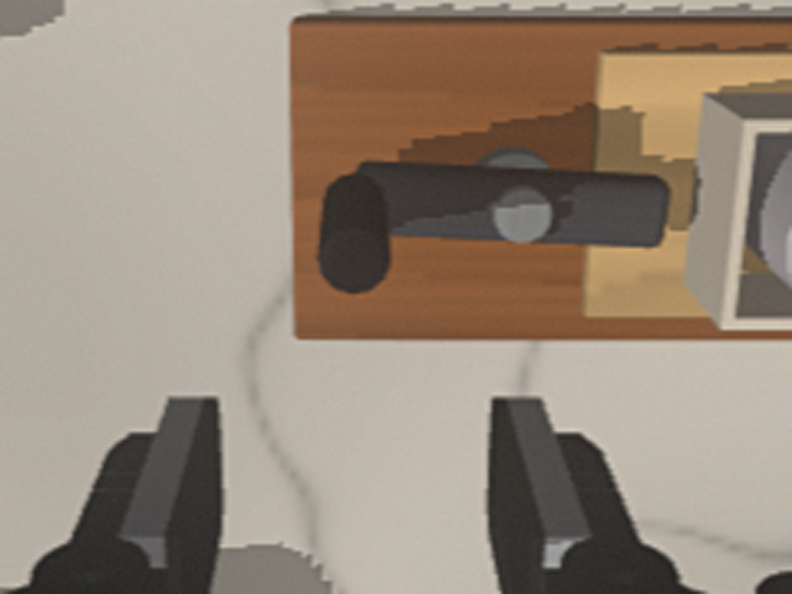

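```bash
python3 -m jog '[140,-0.1,3,0,0,0,0,140,-0.1,6,0,0,0,0,140,-0.1,8,0,0,0,0,140,-0.1,10,0,0,0,0,140,-0.1,11.2,0,0,0,0,140,-0.1,11.2,0,0,0,0,200,-0.1,11.2,0,0,0,0,255,-0.1,11.2,0,0,0,0,255,-0.1,11.2,0,0,0,0,255,-0.1,11.2,0,0,0,0]' 20
```

```text
clock: 46.9
position: [0.6392, 0.1175, 0.0072]
ee_rot: [0.0, 0.001, 0.707, -0.707]
contact_force: [-0.1, 1.3, 1.9]
width: 0.0155
```

```bash
python3 -m jog '[255,0.66,0,0.05,0,-1.12,0,255,1.3,0,0.21,0,-2.25,0,255,1.9,0,0.46,0,-3.38,0,255,2.47,0,0.8,0,-4.5,0,255,2.97,0,1.23,0,-5.62,0,255,3.4,0,1.73,0,-6.75,0,255,3.4,0,1.73,0,-6.75,0]'; python3 -m jog '[255,0.66,0,0.05,0,-1.12,0,255,1.3,0,0.21,0,-2.25,0,255,1.9,0,0.46,0,-3.38,0,255,2.47,0,0.8,0,-4.5,0,255,2.5,0,0.82,0,-4.57,0,255,2.5,0,0.82,0,-4.57,0]'
python3 - <<'E'
from h import *
d=cam("wrist");crop(d,200,180,480,390,2.8,"pics/w26.png")
E
```

```text
clock: 47.78
position: [0.6026, 0.1021, 0.0071]
ee_rot: [0.321, -0.321, 0.632, -0.629]
contact_force: [-4.0, 5.8, 5.9]
width: 0.015
clock: 48.52
position: [0.5931, 0.077, 0.0071]
ee_rot: [-0.502, 0.503, -0.5, 0.496]
contact_force: [-6.4, 5.6, 8.5]
width: 0.0151
```

View pics/w26.png

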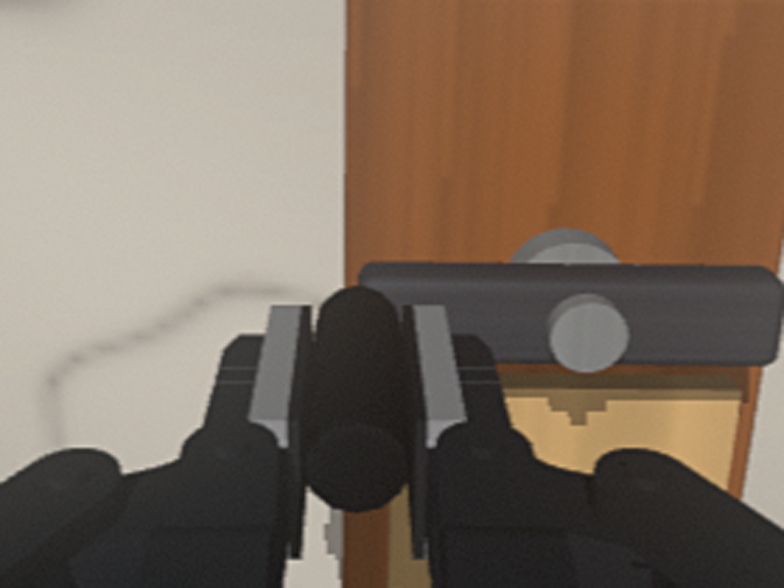

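The bar is crosswise again: it lies horizontal in the crop, with the end of the foot uncovered. I'll release, rise and check everything.

```bash
python3 -m jog '[140,0,0,0,0,0,0,130,0,0,0,0,0,0,130,0,0,0,0,0,0,130,0,-3,0,0,0,0,130,0,-7,0,0,0,0,130,0,-11,0,0,0,0,130,0,-15,0,0,0,0,130,0,-18,0,0,0,0,130,4,-18,-5,0,0,0,130,8,-18,-10,0,0,0,130,8,-18,-15,0,0,0,130,8,-18,-20,0,0,0]';python3 -m jog '[130,0,0,0,0,0,0,130,0,0,0,0,0,0,130,0,0,0,0,0,0,130,0,0,0,0,0,0]';python3 - <<'E'
from h import *
d=cam("side");crop(d,180,100,440,380,2.1,"pics/s14.png")
d=cam("top");cv2.imwrite("pics/t9.png",d["color"])
m=[p2w(d,447.7,230.7,.004),p2w(d,434.7,320,.004)]
E
```

```text
clock: 50.08
position: [0.3953, -0.0077, 0.1861]
ee_rot: [-0.502, 0.502, -0.498, 0.498]
contact_force: [-0.4, -0.3, 0.2]
width: 0.0417
clock: 50.58
position: [0.3981, -0.007, 0.1861]
ee_rot: [-0.502, 0.502, -0.498, 0.498]
contact_force: [-0.1, -0.2, -0.2]
width: 0.0418
```

View pics/s14.png

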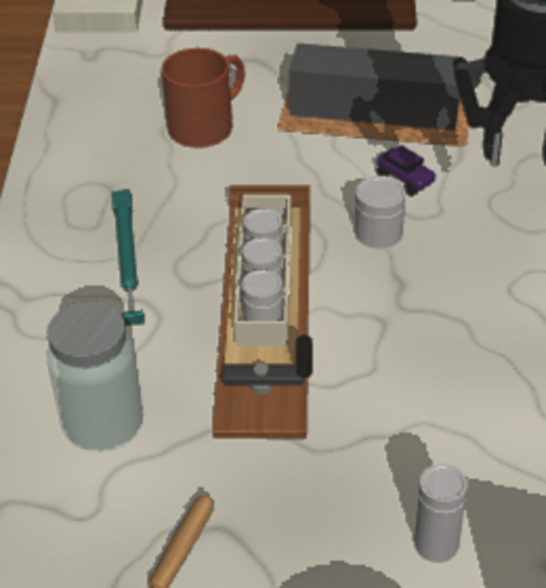

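View pics/t9.png

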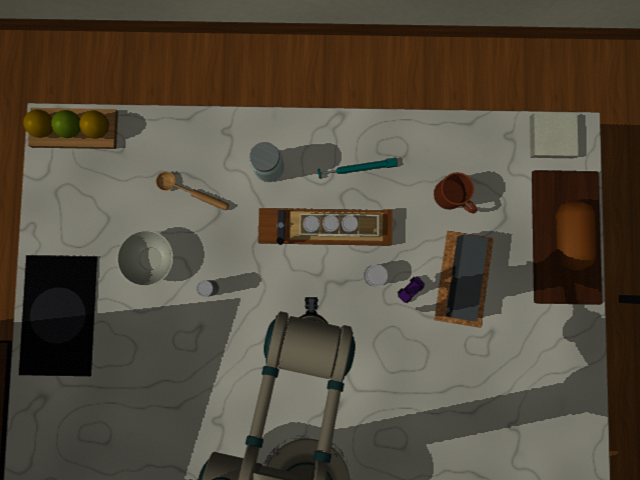

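Run:
```python
from h import *
d=cam("top");crop(d,420,220,510,335,5,"pics/t10.png")
```

```text
(no output)
```

View pics/t10.png

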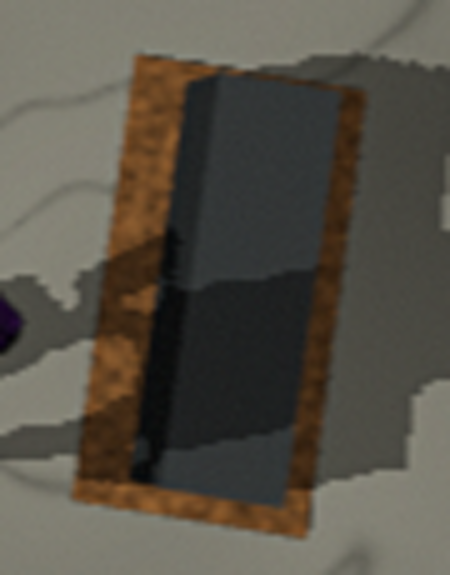

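Run:
```python
from h import *
d=cam("top")
l=np.array([p2w(d,420+u/5,220+v/5,.07) for u,v in[(218,76),(341,93),(283,506),(159,485)]])
m=np.array([p2w(d,420+u/5,220+v/5,.004) for u,v in[(137,55),(364,91),(308,537),(74,500)]])
print(l.mean(0),m.mean(0))
for a in(l,m):
    e=a[0]+a[1]-a[2]-a[3];print(np.degrees(np.arctan2(e[1],e[0])))
```

```text
[ 0.50803355 -0.38799511  0.07      ] [ 0.50568513 -0.39110255  0.004     ]
-8.47564228132274
-7.93461296858064
```

The lid is within about 3 mm and 0.6° of the mat's middle and line. Everything else is in place and the robot is clear, so I'll hand in.

```bash
python3 -c "
from rig import *
print(sign_off())"
```

```text
the job is handed in; nothing more can be done
None
```

The job is done and handed in at about 51 s on the robot's clock; sign-off gives no verdict. I turned the catch over the foot, drew the lid straight up (about 10 N pull) and stood it on the mat. Then I put all three small tins into cells and turned the catch back crosswise.

**Last checks:**
- **Lid:** in the top camera it is about 2 mm and 3 mm off the mat's middle and about 0.5° off its line.
- **Tins and base:** the side and top views show the three tins upright in three neighbouring cells, with the base in its place on the board.
- **Catch:** the bar is crosswise and off the foot, judged by eye; I did not measure its angle.
- **Everything else:** nothing looks moved, the wide and tall tins are upright, and the robot is clear of everything. I saw no small tin knocked aside.

**What disagreed or failed:**
- **Fingertip position:** the real fingertips sat about 38 mm behind the reported TCP. My first try at pinching the post therefore closed above it without moving it. I confirmed the offset by touching the post's top with about 25 N, then allowed for it in every later move.
- **Top camera:** it read about 4 mm short compared with the wrist and side cameras, so I used those for the grasps and placings.

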